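# Seat the keyed collar on the leak-test port and hold it home

## Robot

A 6-joint arm with a two-finger parallel gripper is mounted at the origin on a cart in front of the work surface, level with it; the furniture and walls round the work are solid. World frame = base frame: x ahead of the robot, y to its left, z up, the work surface at z = 0. Lengths are in m, angles in rad, forces in N, time in s.
With the tool pointing down it reaches from about 0.3 to 0.95 m from the base axis. Payload 3.1 kg.
Tool frame: the origin (TCP) lies midway between the tips of the shut fingers; the grasp point (between the pads) lies 19 mm behind it; x points along the fingers, y is the direction in which the jaws open and shut, and the axes are right-handed (so a half turn about x gives the same grasp; the last joint's range is limited). The gripper opens to 85 mm and grips with 20 to 120 N. Pads are 22 mm wide; open, the fingers measure 114 mm over their backs; the gripper's body (76 mm by 85 mm) begins 54 mm behind the grasp point. The pads swing forward as they close: fully open they stand 13 mm farther back than shut.
Start: joints at [1.166, 0.308, 1.634, -0, 1.2, -0.07], TCP at [0.205, 0.59, 0.231] pointing down, gripper open.
Joint ranges: [-3.06, 3.06], [-0.79, 1.96], [0.05, 2.63], [-1.19, 4.34], [0.05, 2.64], [-2.94, 2.94]. Speed limits (rad/s): [2.79, 2.79, 3.14, 3.14, 3.14, 3.14].

## Interface

Orientations are given as a rotation vector (axis times angle).
In Python, from bench import ctrl gives the robot as it stands.
- The arm moves only by the tool arm_command, never from a script. Its argument "motion" is one flat list of numbers, 7 for each row, row after row: the shift along the tool's x, y, z in mm, then the turn, a rotation vector about the tool's x, y, z in degrees, then the finger opening in mm, from 0 to 85.4. A call has exactly 5 rows; each row shifts and turns the pose as measured when the row begins, along the tool's axes as they then stand; what a row does not reach is not made up. A row lasts 1/8 s, in which the tool goes at most 62.5 mm and 10.7 degrees, less where a joint would pass 70% of its speed; a pose out of reach is approached as far as the arm can. A call with a gripper value outside its range is refused whole. The fingers move at their own pace and stop on an object; "squeeze" is the grip in N (left out, the last holds). Time passes only in rows, so rows that do not move let the fingers close, or fill a call up. It gives the time, the measured TCP pose, the force and the opening at its end, in the units of the state.
- ctrl.get_obs(): the state, without advancing time (a new reading comes with each control period).
- ctrl.snapshot(name): name is "scene" or "top" or "wrist"; returns the picture (400x640x3 uint8, red, green, blue); there is no depth.
- ctrl.calibration(name): a dict with "intrinsics" (3x3 intrinsics, pixels), "view" (4x4, takes a point from world to camera coordinates); the wrist camera has in their place "T_tool_cam" (4x4, takes a point from camera to tool coordinates, whose origin is the TCP and whose axes are the tool frame's). Camera axes: x right, y up, looking along -z (the intrinsics and any distortion apply to the point x, -y, -z); pixel columns grow to the right and rows downward; lengths in m; the calibration is good to about 2 mm. A picture is of the moment at which its call begins: read the wrist's pose just before it. calibration takes no time and is no camera call.
- ctrl.sign_off(): hands the job in, once; it reports no verdict.
Trained networks look in the newest picture that a camera, given by its name, has taken for a name from the list of things; names that differ only in an ending like _2 or _b are one class to them, and where a whole thing is asked for, a point or a joint stands for the part that bears it (a point fixed in the world has none). Each returns a list of dicts, best first, with "score" (0 to 1); they miss things now and then, are a little off and sometimes report something else, mostly with a low value. They report only what shows in the picture. A call takes as long as a camera call. They do not tell look-alikes from the thing itself.
- ctrl.find_in(camera, thing): "at" ([x, y, z] in m, in the coordinates of the camera as it stood for that picture, good to about 4 mm: the middle of the surface that is visible of it).
- ctrl.outline_of(camera, thing): "pixels" (400x640 bool, what is visible of it).
- ctrl.place_of(camera, thing): "at" ([x, y, z] in m, in the coordinates of the camera as it stood for that picture, good to about 4 mm: a listed point, or the origin of a listed thing).
The state is a dict: "time": time; "q": joint angles; "qd": joint speeds; "joint_torque": joint torques, N m; "eef_pos": TCP position; "ee_rot": TCP orientation; "contact_force": force on the tool from outside, world axes, zero at the start; "torque": the same for the moment, N m; "gripper_width": finger opening in m.
Only numpy, scipy, OpenCV 4.12 (cv2) and the standard library are available. Lean on these libraries where they do the work, as an engineer would, in place of code of your own. Each camera call takes 0.05 s, during which the arm holds its last target.

## Task

Swap the orange dust cap and the knurled steel collar: the collar goes onto the spigot of the grey leak-test port, and the cap ends standing upright on the round black parking pad where the collar was. Then turn the collar until its hidden keyways drop over the port's pins, push it fully home onto the flange against the spring, and finish while still holding it down there with the fingers: do not let go. Leave the bottle and the tub where they are.

Things in the scene. Friction and masses are not known exactly. Their poses are not given: they have to be found in the camera images.
- collar_mid (a point): Loose knurled steel collar with a blue disc on its closed top, 50 mm across, 38 mm tall, 0.12 kg; starts upright on the pad. This point: on its axis, half-way up (19 mm above its underside). z up its axis. Bore from below 29 mm wide, 32 mm deep; what is inside cannot be seen. Grip it across its diameter.
- collar: The same collar, origin at the centre of its underside. Its bore has three alike straight keyways, 8 mm wide, 120 degrees apart; their bearing is not told. Find them by turning under light downward pressure: from any start a turn of at most 120 degrees, either way, reaches one; each catches over about 5 degrees to either side.
- cap_mid (a point): Loose smooth orange plastic dust cap, 48 mm across, 48 mm tall (and a 1.5 mm disc on top), 0.06 kg, hollow from below (bore 40 mm wide, 44 mm deep). Starts upright over the port's spigot, standing on the flange: lift it 45 mm or more to clear the plunger. This point: on its axis, 24 mm above its underside; z up.
- port_seat (a point): Leak-test port: fixed grey block 70 x 70 x 18 mm, brass stub on one side, steel flange 54 mm wide on top. This point: centre of the flange's upper face, 22 mm above the bench, where the collar's underside rests when home; z up. A spigot 26 mm wide, 30 mm tall, with tapered tip rises from it; the collar's bore has 1.5 mm to spare all round it.
- port_pins (a point): On the spigot's axis, level with the tops of its three pins, 12 mm above the flange. The round pins are 5 mm thick, 120 degrees apart and reach 17.5 mm from the axis. A collar whose keyways are not in line rests here, its underside 12 mm above the flange; in line, it can go down those 12 mm.
- plunger (a joint): Brass spring plunger, 12 mm wide, in the spigot's tip, its top 42 mm above the flange: 0 m when fully up, growing as it is pushed down. Reads 0 while the collar rests on the pins (2 mm gap), 0.010 with the collar fully home. Spring: 3 N up at 0, 8 N at home; a collar let go there pops up about 10 mm.
- pad_top (a point): Fixed round parking pad, an aluminium disc 72 mm wide and 4 mm high with a flat black rubber top. This point: centre of its upper face, 4 mm above the bench; z up. Port and pad stand about 0.2 m apart left and right, either way round; the bench behind and between them, round x = 0.63, y = 0.22, is clear for setting a thing down.
- ipa_bottle: White plastic bottle with red nozzle, 52 mm wide and 140 mm tall, stands upright at the far left; origin at the centre of its underside. Leave it alone.
- grease_tub: Small white tub with blue lid, 37 mm wide and 54 mm tall, stands near the bench's front edge; origin at the centre of its underside. Leave it alone.
Mind the look-alikes: they are no part of the job. There is more than one size of the part that bears cap_mid; the job needs the larger.

How it is judged:
On the way:
1. the cap stands released on the pad and the collar is over the port's spigot (horizontal distance between cap_mid and pad_top below 0.012 m and z of cap_mid in the frame of pad_top below 0.028 m and angle between cap_mid's own z axis and vertical below 0.1 rad and contact force between the fingers and cap below 0.2 N and linear speed of cap below 0.02 m/s and horizontal distance between collar_mid and port_seat below 0.005 m and z of collar_mid in the frame of port_seat below 0.036 m and angle between collar_mid's own z axis and vertical below 0.12 rad), for 0.2 s.
At the end, for the whole second after the job is handed in: Cap upright, untouched on the pad, axes within 12 mm; collar home over the pins, underside within 2.5 mm of the flange, axis within 4 mm of the port's, plunger pushed in more than 7.5 mm, fingers still holding the collar (over 2 N), all at rest (horizontal distance between cap_mid and pad_top below 0.012 m and z of cap_mid in the frame of pad_top below 0.028 m and angle between cap_mid's own z axis and vertical below 0.1 rad and contact force between the fingers and cap below 0.2 N and linear speed of each of cap, collar below 0.02 m/s and horizontal distance between collar_mid and port_seat below 0.004 m and z of collar_mid in the frame of port_seat below 0.0215 m and angle between collar_mid's own z axis and vertical below 0.08 rad and value of joint plunger above 0.0075 m and contact force between the fingers and collar above 2 N); the arm keeps its last pose, push and grip.
It fails at once if the bottle is pushed more than 20 mm (distance of ipa_bottle from where it was at the start of the episode above 0.02 m).
It fails at once if the grease tub is pushed more than 20 mm (distance of grease_tub from where it was at the start of the episode above 0.02 m).
It also fails if it takes over 72 s, if anything falls off the work surface, if the arm or the gripper's body presses on something with over 40 N, if the wrist force passes 120 N, or if a joint passes its speed limit or range.

## Working session

There is one attempt and no reset: what is moved stays moved. The work goes in short steps, Python scripts to look and compute and a tool call to move; the robot and the scene stay as the last step left them, time stands still between calls to the robot, and variables do not carry over. Pictures are saved under pics/ and viewed, and the job is handed in when it is done.

Besides the shell and the picture viewer there is one more tool, called after "Emit:" as name(argument=value, ...) on one line, values as JSON. arm_command: Moves the arm, as the interface text tells. Its arguments: {"type":"object","properties":{"motion":{"type":"array"},"squeeze":{"type":"number"}},"required":["motion"]}

```bash
ls; mkdir -p pics
cat > h.py <<'E'
import numpy as np, cv2
from bench import ctrl
from scipy.spatial.transform import Rotation as R
def save(n,img): cv2.imwrite('pics/'+n+'.png',img[:,:,::-1])
def cam2w(cam,p,obs=None):
    c=ctrl.calibration(cam); p=np.append(p,1)
    if 'view' in c: return (np.linalg.inv(c['view'])@p)[:3]
    o=obs or ctrl.get_obs(); T=np.eye(4);T[:3,:3]=rot(o);T[:3,3]=o['eef_pos']
    return (T@c['T_tool_cam']@p)[:3]
def rot(o): return R.from_rotvec(o['ee_rot']).as_matrix()
def st():
    o=ctrl.get_obs(); print({k:np.round(v,4).tolist() for k,v in o.items()}); print(np.round(rot(o),3).tolist()); return o
E
python3 - <<'E'
from h import *
st()
for c in ['scene','top']:
    im=ctrl.snapshot(c); save(c+'0',im)
    for t in ['collar_mid','cap_mid','port_seat','pad_top','ipa_bottle','grease_tub']:
        for r in ctrl.place_of(c,t)[:3]: print(c,t,round(r['score'],2),np.round(cam2w(c,r['at']),4))
print(ctrl.calibration('top'));print(ctrl.calibration('wrist'))
E
```

```text
pics
{'time': 0.0, 'q': [1.1663, 0.309, 1.6352, 0.0, 1.1997, -0.0697], 'qd': [0.0002, 0.001, -0.0009, 0.0002, -0.0001, 0.0013], 'joint_torque': [0.0012, -41.5256, -27.6658, -0.0001, 0.0103, -0.0], 'eef_pos': [0.2051, 0.5895, 0.23], 'ee_rot': [0.261, 1.5553, -0.2646], 'contact_force': [0.3657, 0.6494, -0.1798], 'torque': [0.0461, 0.0577, -0.0143], 'gripper_width': 0.0856}
[[-0.001, 0.329, 0.944], [-0.002, 0.944, -0.329], [-1.0, -0.002, -0.0]]
scene collar_mid 0.81 [0.5122 0.3233 0.0266]
scene cap_mid 0.58 [0.439  0.2282 0.0224]
scene cap_mid 0.57 [0.4999 0.1365 0.0484]
scene port_seat 0.91 [0.5047 0.1324 0.0249]
scene pad_top 0.57 [0.5146 0.3299 0.0049]
scene pad_top 0.25 [0.5    0.1378 0.0465]
scene ipa_bottle 0.8 [0.6154 0.4106 0.004 ]
scene grease_tub 0.81 [0.3587 0.1965 0.0048]
scene grease_tub 0.61 [0.6135 0.4099 0.0026]
top collar_mid 0.77 [0.5109 0.3242 0.0234]
top cap_mid 0.88 [0.5043 0.1345 0.0493]
top cap_mid 0.64 [0.4394 0.2278 0.0189]
top cap_mid 0.57 [0.513  0.3197 0.0048]
top port_seat 0.59 [0.5012 0.1356 0.0226]
top pad_top 0.75 [0.5143 0.3217 0.0063]
top ipa_bottle 0.6
[... 371 characters left out ...]
.97200003,  0.08234778,  0.22007905, -0.52406876],
       [-0.21939945, -0.01732552,  0.97548127, -0.79469184],
       [ 0.        ,  0.        ,  0.        ,  1.        ]])}
{'intrinsics': array([[319.02687556,   0.        , 319.11179809],
       [  0.        , 319.02687556, 202.83884118],
       [  0.        ,   0.        ,   1.        ]]), 'T_tool_cam': array([[-5.80723751e-04,  2.72321780e-01, -9.62206065e-01,
        -1.42155762e-01],
       [ 9.99999825e-01,  2.65112821e-04, -5.28501818e-04,
        -5.26291897e-04],
       [ 1.11170609e-04, -9.62206203e-01, -2.72321887e-01,
        -6.79647440e-02],
       [ 0.00000000e+00,  0.00000000e+00,  0.00000000e+00,
         1.00000000e+00]])}
```

View pics/top0.png

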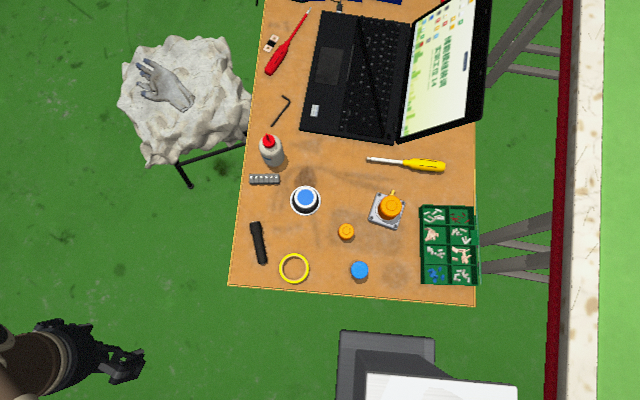

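View pics/scene0.png

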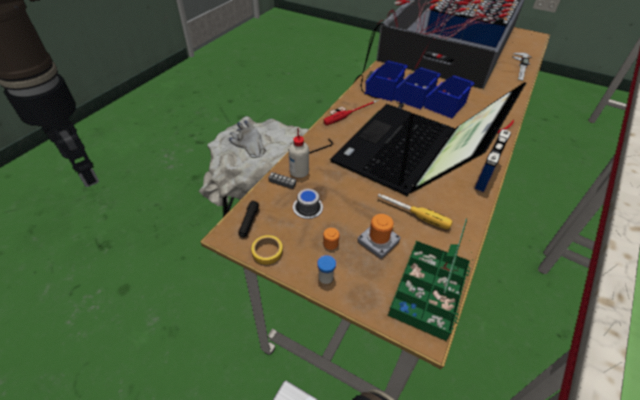

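The two orange caps show in the top view: the large one at (390,205) stands on the grey block, and the small one at (346,231) is loose on the bench. The job needs the one on the port. The collar with the blue disc is on the pad at (305,199), and the blue-lid tub is at (359,270).

```bash
cat >> h.py <<'E'
def yaw(o):
    z=rot(o)[:,2]; return np.degrees(np.arctan2(z[1],z[0]))
def Rd(y):
    y=np.radians(y); z=np.array([np.cos(y),np.sin(y),0]); x=np.array([0,0,-1.]); return np.c_[x,np.cross(z,x),z]
def plan(targets,step=60,rs=10):
    """targets: list of (xyz m, yaw deg); prints rows (mm,deg) from measured pose"""
    o=ctrl.get_obs(); p=np.array(o['eef_pos']);Rc=rot(o); i=0
    for t,y in targets:
        t=np.array(t,float);Rt=Rd(y)
        rv=R.from_matrix(Rc.T@Rt).as_rotvec(degrees=True); d=t-p
        n=max(1,int(np.ceil(max(np.linalg.norm(d)*1000/step,np.linalg.norm(rv)/rs))))
        for k in range(n):
            print(i,np.round(Rc.T@d/n*1000).astype(int).tolist(),np.round(rv/n,1).tolist()); i+=1
            Rc=Rc@R.from_rotvec(rv/n,degrees=True).as_matrix()
        p=t;Rc=Rt
    print('now',np.round(o['eef_pos'],4),'yaw',round(yaw(o),2),'F',np.round(o['contact_force'],2),'w',round(o['gripper_width'],4),'t',round(o['time'],2),'q6',round(o['q'][5],2))
E
python3 - <<'E'
from h import *
im=cv2.imread('pics/top0.png'); cv2.imwrite('pics/crop0.png',cv2.resize(im[160:300,230:490],None,fx=3,fy=3,interpolation=cv2.INTER_CUBIC))
plan([((.42,.22,.28),-19.2)])
E
```

```text
0 [-6, -35, 41] [0.0, 0.0, -0.0]
1 [-6, -35, 41] [0.0, 0.0, -0.0]
2 [-6, -35, 41] [0.0, 0.0, -0.0]
3 [-6, -35, 41] [0.0, 0.0, -0.0]
4 [-6, -35, 41] [0.0, 0.0, -0.0]
5 [-6, -35, 41] [0.0, 0.0, -0.0]
6 [-6, -35, 41] [0.0, 0.0, -0.0]
7 [-6, -35, 41] [0.0, 0.0, -0.0]
now [0.2054 0.5903 0.2313] yaw -19.18 F [ 0.01 -0.35  0.62] w 0.0853 t 0.7 q6 -0.07
```

View pics/crop0.png

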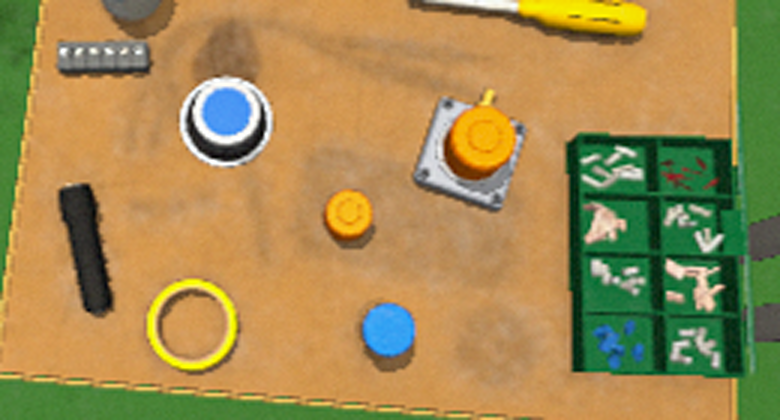

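The crop confirms it. The larger orange cap, at crop (480,140), sits on the grey block with the brass stub. The small one, at crop (348,213), is the decoy.

Emit:
arm_command(motion=[-6, -35, 41, 0, 0, 0, 85, -6, -35, 41, 0, 0, 0, 85, -6, -35, 41, 0, 0, 0, 85, -6, -35, 41, 0, 0, 0, 85, -6, -35, 41, 0, 0, 0, 85])

```text
time: 1.32
eef_pos: [0.344, 0.355, 0.2618]
ee_rot: [0.258, 1.554, -0.255]
contact_force: [1.5, 0.5, 0.4]
gripper_width: 0.0849
```

Emit:
arm_command(motion=[-6, -35, 41, 0, 0, 0, 85, -6, -35, 41, 0, 0, 0, 85, -6, -35, 41, 0, 0, 0, 85, 0, 0, 0, 0, 0, 0, 85, 0, 0, 0, 0, 0, 0, 85])

```text
time: 1.95
eef_pos: [0.431, 0.2089, 0.2825]
ee_rot: [0.265, 1.548, -0.257]
contact_force: [-0.5, -0.1, -0.2]
gripper_width: 0.0851
```

```bash
cat > look.py <<'E'
import sys
from h import *
o=st(); im=ctrl.snapshot('wrist'); save(sys.argv[1],im)
for t in sys.argv[2:]:
    for r in ctrl.place_of('wrist',t)[:3]: print(t,round(r['score'],2),np.round(cam2w('wrist',r['at'],o),4))
E
python3 look.py w1 collar_mid cap_mid port_seat pad_top
```

```text
{'time': 1.95, 'q': [0.3594, -0.0327, 1.9151, 0.0015, 1.2505, -0.8789], 'qd': [-0.0183, -0.0028, -0.0063, -0.0099, -0.0003, -0.0011], 'joint_torque': [-0.5228, -27.1018, -28.6751, -0.0403, -0.0476, -0.0068], 'eef_pos': [0.431, 0.2089, 0.2825], 'ee_rot': [0.2655, 1.5482, -0.2567], 'contact_force': [-0.4678, -0.1424, -0.199], 'torque': [-0.0239, 0.0277, -0.003], 'gripper_width': 0.0851}
[[0.008, 0.327, 0.945], [0.004, 0.945, -0.327], [-1.0, 0.007, 0.006]]
collar_mid 0.76 [0.5121 0.3221 0.0201]
cap_mid 0.93 [0.5022 0.1373 0.0441]
cap_mid 0.87 [0.4514 0.2242 0.0166]
port_seat 0.64 [0.4997 0.1344 0.0261]
```

View pics/w1.png

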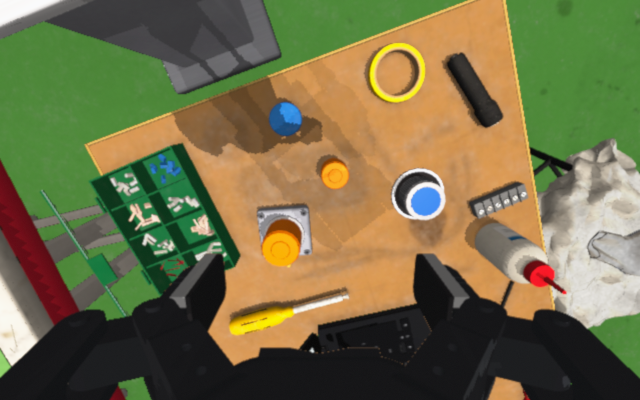

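```bash
cat >> h.py <<'E'
from scipy.optimize import minimize
def proj(cam,P,o=None):
    c=ctrl.calibration(cam); P=np.atleast_2d(P)
    if 'view' in c: V=c['view']
    else:
        T=np.eye(4);T[:3,:3]=rot(o);T[:3,3]=o['eef_pos']; V=np.linalg.inv(T@c['T_tool_cam'])
    q=(V@np.c_[P,np.ones(len(P))].T)[:3]; q=np.array([q[0],-q[1],-q[2]])
    u=c['intrinsics']@q; return (u[:2]/u[2]).T
def ray(cam,uv,z,o=None):
    c=ctrl.calibration(cam); K=c['intrinsics']
    d=np.linalg.inv(K)@np.array([uv[0],uv[1],1.]); a=cam2w(cam,[0,0,0],o); b=cam2w(cam,[d[0],-d[1],-d[2]],o)
    return a+(b-a)*(z-a[2])/(b[2]-a[2])
def cyl(x,y,r,z0,z1):
    t=np.linspace(0,2*np.pi,60); c=np.c_[x+r*np.cos(t),y+r*np.sin(t)]
    return np.r_[np.c_[c,0*t+z0],np.c_[c,0*t+z1]]
def fitcyl(cam,mask,x0,r,z0,z1,o=None):
    s=4
    mk=cv2.resize(mask.astype(np.uint8)*255,None,fx=s,fy=s,interpolation=cv2.INTER_LINEAR)>127
    def cost(x):
        h=cv2.convexHull(((proj(cam,cyl(x[0],x[1],r,z0,z1),o)+.5)*s-.5).astype(np.float32))
        m=np.zeros(mk.shape,np.uint8); cv2.fillConvexPoly(m,np.round(h*16).astype(np.int32),1,shift=4)
        m=m>0; return 1-(m&mk).sum()/(m|mk).sum()
    r_=minimize(cost,x0,method='Nelder-Mead',options=dict(initial_simplex=[x0,[x0[0]+.006,x0[1]],[x0[0],x0[1]+.006]],xatol=1e-4))
    return r_.x,1-r_.fun
E
python3 - <<'E'
from h import *
o=ctrl.get_obs()
for c in ['wrist','top']:
    im=ctrl.snapshot(c)
    for t,x0,r,z0,z1 in [('cap_mid',[.5025,.136],.024,.022,.0715),('collar_mid',[.512,.322],.025,.004,.042)]:
        best=None
        for d in ctrl.outline_of(c,t)[:3]:
            x,f=fitcyl(c,d['pixels'],x0,r,z0,z1,o); print(c,t,round(d['score'],2),np.round(x,4),round(f,3))
    hsv=cv2.cvtColor(im,cv2.COLOR_RGB2HSV)
    bl=((hsv[:,:,0]>98)&(hsv[:,:,0]<125)&(hsv[:,:,1]>130)&(hsv[:,:,2]>90)).astype(np.uint8)
    n,l,s,ce=cv2.connectedComponentsWithStats(bl)
    for i in range(1,n):
        if s[i,4]>100: print(c,s[i],ce[i],ray(c,ce[i],.042,o))
E
```

```text
wrist cap_mid 0.63 [0.5011 0.1372] 0.902
wrist cap_mid 0.6 [0.5025 0.136 ] 0.0
wrist collar_mid 0.66 [0.512  0.3224] 0.95
wrist [269 103  33  33 837] [284.61290323 119.11230585] [0.36185434 0.19230289 0.042     ]
wrist [158 154  22  22 205] [168.23414634 165.68292683] [0.36727453 0.04094122 0.042     ]
wrist [411 189  29  27 615] [424.81788618 202.02601626] [0.51232295 0.32251445 0.042     ]
top cap_mid 0.72 [0.5025 0.136 ] 0.0
top collar_mid 0.96 [0.5108 0.3221] 0.926
top [298 190  15  15 185] [305.05405405 196.89189189] [0.5110733  0.32185995 0.042     ]
top [351 261  17  18 234] [359.03418803 269.62820513] [0.36104611 0.19178717 0.042     ]
```

Run:
```python
from h import *
o=ctrl.get_obs()
for uv in [(238,262),(183,146),(165,280)]: print(ray('wrist',uv,.03,o))
for uv in [(348,293),(230,325)]: print(ray('wrist',uv,.01,o))
for y in (-75,-19,): 
  Y=Rd(y)[:,1]; print(y,[.5015+.057*Y[0],.137+.057*Y[1]],[.5015-.057*Y[0],.137-.057*Y[1]])
plan([((.5015,.137,.15),-19.2),((.5015,.137,.031),-19.2)])
```

```text
[0.5173898 0.0643488 0.03     ]
[0.35177549 0.06210749 0.03      ]
[ 0.50959626 -0.0412293   0.03      ]
[0.62457078 0.1890441  0.01      ]
[0.61813752 0.00327351 0.01      ]
-75 [np.float64(0.5565577720984769), np.float64(0.1517526855708437)] [np.float64(0.44644222790152305), np.float64(0.12224731442915633)]
-19 [np.float64(0.5200573848040578), np.float64(0.19089455880916106)] [np.float64(0.482942615195942), np.float64(0.08310544119083896)]
0 [44, -15, 30] [0.1, 0.1, -0.1]
1 [44, -15, 30] [0.1, 0.1, -0.1]
2 [44, -15, 30] [0.1, 0.1, -0.1]
3 [60, 0, 0] [0.0, 0.0, 0.0]
4 [60, 0, 0] [0.0, 0.0, 0.0]
now [0.431  0.2092 0.2825] yaw -18.97 F [0.71 0.45 0.17] w 0.0851 t 2.5 q6 -0.88
```

Run:
```python
from h import *
for uv in [(300,130),(345,137),(395,143),(368,159),(445,165),(273,160)]: print(uv,ray('top',uv,.015))
plan([((.5015,.137,.16),-60),((.5015,.137,.036),-60)])
```

```text
(300, 130) [0.68073564 0.3502909  0.015     ]
(345, 137) [0.67202659 0.2413451  0.015     ]
(395, 143) [0.66692395 0.12150744 0.015     ]
(368, 159) [0.62144911 0.18344501 0.015     ]
(445, 165) [0.62195774 0.00201278 0.015     ]
(273, 160) [0.60001809 0.40667388 0.015     ]
0 [25, -9, 18] [8.2, 0.0, -0.1]
1 [25, -7, 19] [8.2, 0.0, -0.1]
2 [25, -4, 20] [8.2, 0.0, -0.1]
3 [25, -1, 20] [8.2, 0.0, -0.1]
4 [25, 2, 20] [8.2, 0.0, -0.1]
5 [41, 0, 0] [0.0, 0.0, 0.0]
6 [41, 0, 0] [0.0, 0.0, 0.0]
7 [41, 0, 0] [0.0, 0.0, 0.0]
now [0.431  0.2092 0.2825] yaw -18.97 F [0.71 0.45 0.17] w 0.0851 t 2.5 q6 -0.88
```

Emit:
arm_command(motion=[25, -9, 18, 8.2, 0, 0, 85, 25, -7, 19, 8.2, 0, 0, 85, 25, -4, 20, 8.2, 0, 0, 85, 25, -1, 20, 8.2, 0, 0, 85, 25, 2, 20, 8.2, 0, 0, 85])

```text
time: 3.12
eef_pos: [0.5056, 0.1367, 0.158]
ee_rot: [0.84, 1.396, -0.817]
contact_force: [0.5, -0.1, 0.1]
gripper_width: 0.0852
```

```bash
python3 - <<'E'
from h import *
plan([((.5015,.137,.1),-60),((.5015,.137,.036),-60)],30)
E
python3 look.py w2 cap_mid
```

```text
0 [29, -2, -1] [-0.5, 0.1, -0.5]
1 [29, -2, -1] [-0.5, 0.1, -0.5]
2 [21, 0, 0] [0.0, 0.0, 0.0]
3 [21, 0, 0] [0.0, 0.0, 0.0]
4 [21, 0, 0] [0.0, 0.0, 0.0]
now [0.5056 0.1367 0.158 ] yaw -61.1 F [ 0.47 -0.08  0.14] w 0.0852 t 3.12 q6 -0.33
{'time': 3.125, 'q': [0.1785, 0.1899, 1.9449, 0.0047, 0.9895, -0.3285], 'qd': [-0.2739, 0.4208, -0.0246, 0.0078, -0.4019, 0.8944], 'joint_torque': [0.937, -35.0251, -24.288, -0.0098, 0.2551, -0.5971], 'eef_pos': [0.5056, 0.1367, 0.158], 'ee_rot': [0.8404, 1.3958, -0.8172], 'contact_force': [0.474, -0.0812, 0.1437], 'torque': [-0.0265, -0.0017, 0.0118], 'gripper_width': 0.0852}
[[0.016, 0.875, 0.483], [0.007, 0.483, -0.875], [-1.0, 0.018, 0.002]]
cap_mid 0.79 [0.4513 0.2264 0.0159]
cap_mid 0.66 [0.5033 0.1339 0.0478]
```

View pics/w2.png

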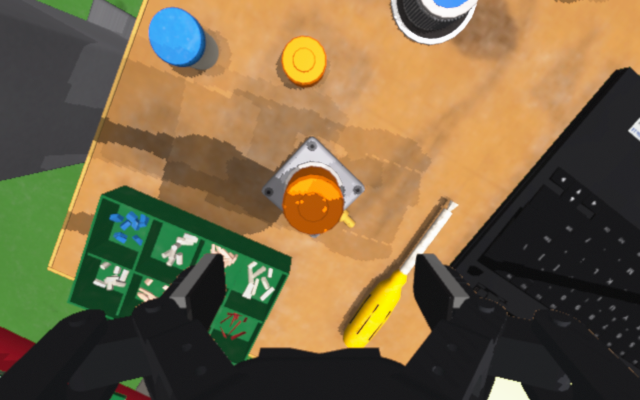

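Emit:
arm_command(motion=[29, -2, -1, 0, 0, -0.5, 85, 29, -2, -1, 0, 0, -0.5, 85, 21, 0, 0, 0, 0, 0, 85, 21, 0, 0, 0, 0, 0, 85, 0, 0, 0, 0, 0, 0, 85])

```text
time: 3.85
eef_pos: [0.5018, 0.1382, 0.0576]
ee_rot: [0.82, 1.41, -0.821]
contact_force: [-0.9, -0.1, -0.4]
gripper_width: 0.0849
```

Run:
```python
from h import *
plan([((.5015,.137,.036),-60)],30)
```

```text
0 [22, -1, 1] [-0.4, 0.0, 0.0]
now [0.5018 0.1382 0.0576] yaw -60.39 F [-0.91 -0.05 -0.43] w 0.0849 t 3.85 q6 -0.33
```

Emit:
arm_command(motion=[22, 0, 1, 0, 0, 0, 85, 0, 0, 0, 0, 0, 0, 85, 0, 0, 0, 0, 0, 0, 40, 0, 0, 0, 0, 0, 0, 40, 0, 0, 0, 0, 0, 0, 40], squeeze=30)

```text
time: 4.47
eef_pos: [0.5058, 0.1388, 0.042]
ee_rot: [0.819, 1.406, -0.814]
contact_force: [-1.8, -2.0, -2.0]
gripper_width: 0.049
```

Emit:
arm_command(motion=[0, 0, 0, 0, 0, 0, 40, 0, 0, 0, 0, 0, 0, 40, -10, 0, 0, 0, 0, 0, 40, -30, 0, 0, 0, 0, 0, 40, -40, 0, 0, 0, 0, 0, 40])

```text
time: 5.1
eef_pos: [0.5036, 0.1388, 0.1222]
ee_rot: [0.819, 1.409, -0.816]
contact_force: [0.1, 1.2, -0.8]
gripper_width: 0.0493
```

```bash
python3 - <<'E'
from h import *
plan([((.595,.24,.13),-60)],45)
E
python3 look.py w3 cap_mid port_seat
python3 - <<'E'
from h import *
save('s3',ctrl.snapshot('scene'))
E
```

```text
0 [-2, 32, -11] [-0.0, 0.0, -0.0]
1 [-2, 32, -11] [-0.0, 0.0, -0.0]
2 [-2, 32, -11] [-0.0, 0.0, -0.0]
3 [-2, 32, -11] [-0.0, 0.0, -0.0]
now [0.5036 0.1388 0.1222] yaw -60.17 F [ 0.11  1.2  -0.75] w 0.0493 t 5.1 q6 -0.33
{'time': 5.1, 'q': [0.1857, 0.2472, 1.9596, -0.0004, 0.9321, -0.3347], 'qd': [0.0019, -0.5209, -0.1609, 0.0036, 0.6664, -0.0001], 'joint_torque': [0.0503, -32.2635, -22.2594, -0.0046, -0.3427, 0.0003], 'eef_pos': [0.5036, 0.1388, 0.1222], 'ee_rot': [0.8187, 1.4093, -0.8163], 'contact_force': [0.1136, 1.1977, -0.7544], 'torque': [-0.0157, -0.0219, -0.0243], 'gripper_width': 0.0493}
[[0.003, 0.868, 0.497], [0.0, 0.497, -0.868], [-1.0, 0.002, 0.001]]
cap_mid 0.77 [0.501  0.1375 0.1262]
cap_mid 0.75 [0.4523 0.2254 0.0155]
port_seat 0.8 [0.4995 0.1339 0.0297]
```

View pics/w3.png

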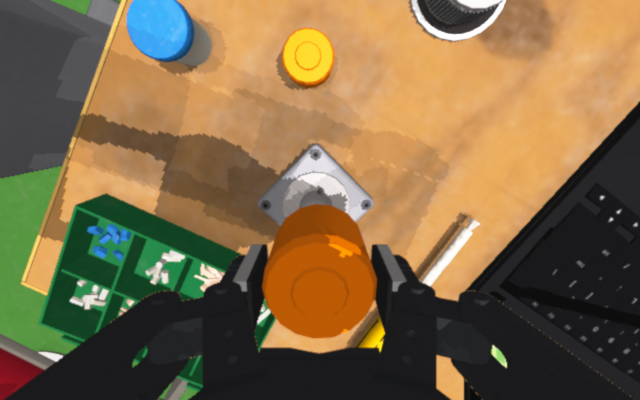

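The large cap is in the fingers at (320,285) and clear of the spigot at (318,190). Next it goes to the clear bench.

Emit:
arm_command(motion=[-2, 32, -11, 0, 0, 0, 40, -2, 32, -11, 0, 0, 0, 40, -2, 32, -11, 0, 0, 0, 40, -2, 32, -11, 0, 0, 0, 40, 0, 10, -3, 0, 0, 0, 40])

```text
time: 5.92
eef_pos: [0.5978, 0.2492, 0.1231]
ee_rot: [0.815, 1.415, -0.824]
contact_force: [-0.4, -0.2, -1.0]
gripper_width: 0.0493
```

Run:
```python
from h import *
plan([((.595,.24,.026),-60)],50)
for n,c in [('s4','scene'),('t4','top')]:
  im=ctrl.snapshot(c); save(n,im)
im=ctrl.snapshot('top'); 
for c,t in [('top','port_seat'),('top','port_pins')]:
    for r in ctrl.place_of(c,t)[:3]: print(c,t,round(r['score'],2),np.round(cam2w(c,r['at']),4))
cv2.imwrite('pics/t4c.png',cv2.resize(im[160:280,300:460,::-1],None,fx=5,fy=5,interpolation=cv2.INTER_CUBIC))
```

```text
0 [49, -3, 3] [-0.1, -0.0, 0.2]
1 [49, -3, 3] [-0.1, -0.0, 0.2]
now [0.5978 0.2492 0.1231] yaw -60.27 F [-0.38 -0.24 -0.98] w 0.0493 t 5.92 q6 -0.19
top port_seat 0.6 [0.5034 0.1358 0.024 ]
top port_pins 0.86 [0.5038 0.1323 0.0329]
top port_pins 0.31 [0.5095 0.3218 0.0255]
```

View pics/t4c.png

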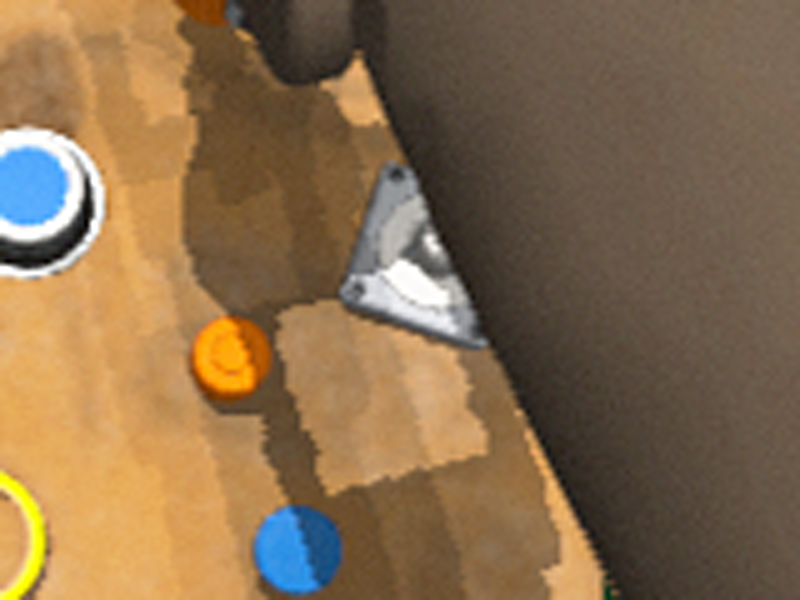

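Emit:
arm_command(motion=[45, -3, 3, 0, 0, 0, 40, 40, -3, 3, 0, 0, 0, 40, 5, 0, 0, 0, 0, 0, 40, 0, 0, 0, 0, 0, 0, 40, 0, 0, 0, 0, 0, 0, 40])

```text
time: 6.8
eef_pos: [0.5939, 0.2359, 0.0363]
ee_rot: [0.819, 1.411, -0.826]
contact_force: [-0.4, -0.0, -1.1]
gripper_width: 0.049
```

Emit:
arm_command(motion=[10, 0, 0, 0, 0, 0, 40, 4, 0, 0, 0, 0, 0, 40, 3, 0, 0, 0, 0, 0, 40, 2, 0, 0, 0, 0, 0, 40, 0, 0, 0, 0, 0, 0, 40])

```text
time: 7.42
eef_pos: [0.5967, 0.2371, 0.0199]
ee_rot: [0.822, 1.407, -0.821]
contact_force: [-1.0, 0.1, 1.0]
gripper_width: 0.0488
```

Emit:
arm_command(motion=[0, 0, 0, 0, 0, 0, 85, 0, 0, 0, 0, 0, 0, 85, 0, 0, 0, 0, 0, 0, 85, -40, 0, 0, 0, 0, 0, 85, -55, 0, 0, 0, 0, 0, 85])

```text
time: 8.05
eef_pos: [0.5919, 0.2356, 0.1104]
ee_rot: [0.816, 1.416, -0.83]
contact_force: [0.1, -0.1, 0.7]
gripper_width: 0.085
```

```bash
python3 - <<'E'
from h import *
plan([((.512,.3222,.13),-60),((.512,.3222,.05),-60)],45)
E
python3 look.py w5 cap_mid collar_mid pad_top port_seat
```

```text
0 [-6, -9, -38] [-0.2, -0.0, 0.2]
1 [-6, -9, -38] [-0.2, -0.0, 0.2]
2 [-6, -9, -38] [-0.2, -0.0, 0.2]
3 [40, 0, 0] [0.0, 0.0, 0.0]
4 [40, 0, 0] [0.0, 0.0, 0.0]
now [0.5919 0.2356 0.1104] yaw -60.5 F [ 0.11 -0.11  0.71] w 0.085 t 8.05 q6 -0.2
{'time': 8.05, 'q': [0.3112, 0.4671, 1.6786, -0.0017, 1.0064, -0.2027], 'qd': [-0.0003, -0.5865, -0.158, 0.001, 0.7671, -0.0013], 'joint_torque': [0.0871, -41.6694, -22.6477, -0.0058, -0.3166, 0.0005], 'eef_pos': [0.5919, 0.2356, 0.1104], 'ee_rot': [0.8157, 1.4158, -0.8301], 'contact_force': [0.1129, -0.1073, 0.7076], 'torque': [0.0187, -0.041, -0.0556], 'gripper_width': 0.085}
[[-0.01, 0.87, 0.492], [-0.005, 0.492, -0.87], [-1.0, -0.011, -0.001]]
cap_mid 0.93 [0.5948 0.2363 0.0238]
cap_mid 0.6 [0.452  0.2273 0.0164]
collar_mid 0.98 [0.5164 0.3241 0.0224]
port_seat 0.65 [0.4991 0.1345 0.0262]
port_seat 0.55 [0.5085 0.1358 0.0301]
```

View pics/w5.png

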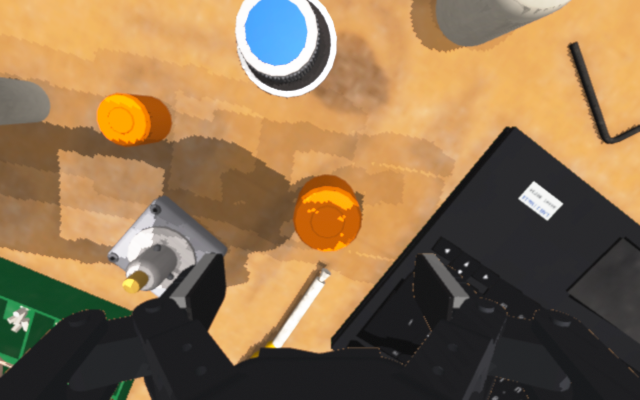

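Emit:
arm_command(motion=[-6, -9, -38, 0, 0, 0, 85, -6, -9, -38, 0, 0, 0, 85, -6, -9, -38, 0, 0, 0, 85, 0, 0, 0, 0, 0, 0, 85, 0, 0, 0, 0, 0, 0, 85])

```text
time: 8.93
eef_pos: [0.5056, 0.3201, 0.1196]
ee_rot: [0.808, 1.422, -0.842]
contact_force: [0.2, 0.3, 0.3]
gripper_width: 0.0849
```

```bash
python3 - <<'E'
from h import *
plan([((.512,.3222,.07),-60),((.512,.3222,.025),-60)],45)
for n,c in [('s6','scene'),('t6','top')]:
  im=ctrl.snapshot(c); save(n,im)
im=ctrl.snapshot('top'); 
for c,t in [('top','port_seat'),('top','port_pins')]:
    for r in ctrl.place_of(c,t)[:3]: print(c,t,round(r['score'],2),np.round(cam2w(c,r['at']),4))
cv2.imwrite('pics/t6c.png',cv2.resize(im[160:280,300:460,::-1],None,fx=5,fy=5,interpolation=cv2.INTER_CUBIC))
E
python3 look.py w6  collar_mid pad_top port_seat
```

```text
0 [25, 4, 1] [-0.3, -0.0, 0.7]
1 [25, 4, 1] [-0.3, -0.0, 0.7]
2 [23, 0, 0] [0.0, 0.0, 0.0]
3 [23, 0, 0] [0.0, 0.0, 0.0]
now [0.5056 0.3201 0.1196] yaw -60.6 F [0.2  0.29 0.27] w 0.0849 t 8.93 q6 -0.02
{'time': 9.175, 'q': [0.4903, 0.3964, 1.7587, 0.0003, 1.0086, -0.0211], 'qd': [0.0011, -0.0056, -0.0053, 0.0016, -0.0003, 0.0027], 'joint_torque': [0.1398, -41.667, -24.0708, 0.0076, 0.1009, -0.001], 'eef_pos': [0.507, 0.32, 0.1208], 'ee_rot': [0.811, 1.4206, -0.8416], 'contact_force': [0.1553, -0.4663, -0.2038], 'torque': [-0.0087, 0.018, -0.0151], 'gripper_width': 0.085}
[[-0.02, 0.872, 0.489], [-0.01, 0.489, -0.872], [-1.0, -0.022, -0.001]]
collar_mid 0.63 [0.5139 0.3201 0.0172]
port_seat 0.97 [0.5031 0.1318 0.0274]
```

View pics/t6c.png

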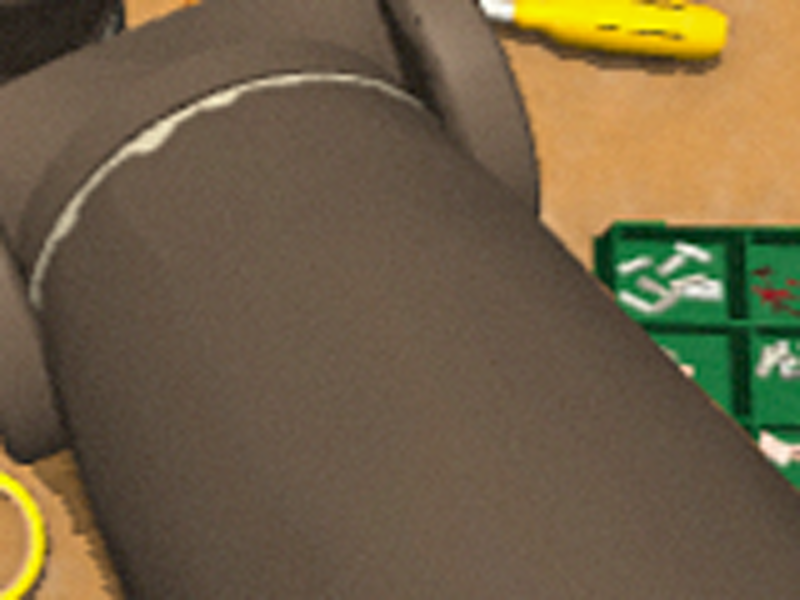

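View pics/w6.png

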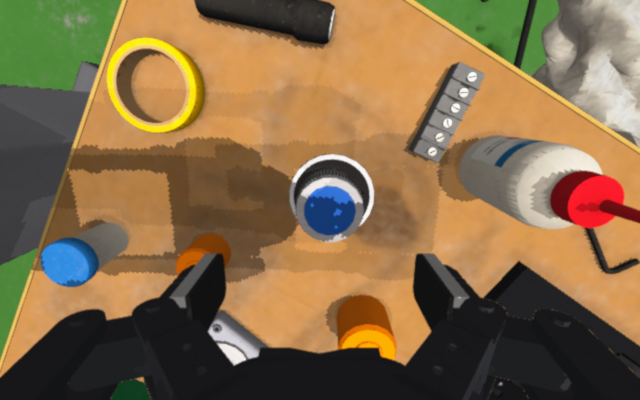

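Emit:
arm_command(motion=[35, 4, 1, 0, 0, 0.7, 85, 35, 4, 1, 0, 0, 0.6, 85, 25, 0, 0, 0, 0, 0, 85, 0, 0, 0, 0, 0, 0, 85, 0, 0, 0, 0, 0, 0, 85])

```text
time: 10.0
eef_pos: [0.5178, 0.3231, 0.0269]
ee_rot: [0.831, 1.404, -0.819]
contact_force: [-0.1, 0.6, 0.0]
gripper_width: 0.0846
```

Run:
```python
from h import *
plan([((.512,.3222,.011),-60)],45)
```

```text
0 [16, -6, -2] [-0.8, -0.0, -0.5]
now [0.5178 0.3231 0.0269] yaw -60.75 F [-0.14  0.63  0.03] w 0.0846 t 10.0 q6 -0.03
```

Emit:
arm_command(motion=[14, -5, -2, 0, 0, -0.5, 85, 2, 0, 0, 0, 0, 0, 85, 0, 0, 0, 0, 0, 0, 45, 0, 0, 0, 0, 0, 0, 45, 0, 0, 0, 0, 0, 0, 45], squeeze=50)

```text
time: 10.62
eef_pos: [0.5144, 0.3238, 0.0134]
ee_rot: [0.829, 1.406, -0.821]
contact_force: [-0.6, -0.4, -1.8]
gripper_width: 0.0485
```

Emit:
arm_command(motion=[0, 0, 0, 0, 0, 0, 45, 0, 0, 0, 0, 0, 0, 45, -10, 0, 0, 0, 0, 0, 45, -30, 0, 0, 0, 0, 0, 45, -30, 0, 0, 0, 0, 0, 45])

```text
time: 11.25
eef_pos: [0.5112, 0.3219, 0.0823]
ee_rot: [0.824, 1.411, -0.828]
contact_force: [-0.2, -0.1, -0.0]
gripper_width: 0.0492
```

```bash
python3 look.py w7 collar_mid pad_top port_seat
python3 - <<'E'
from h import *
save('s7',ctrl.snapshot('scene'))
E
```

```text
{'time': 11.25, 'q': [0.4897, 0.4466, 1.7786, 0.0007, 0.9197, -0.0213], 'qd': [-0.001, -0.3541, -0.0626, 0.0022, 0.4407, -0.0002], 'joint_torque': [0.0418, -41.416, -22.5724, 0.003, -0.1912, -0.0002], 'eef_pos': [0.5112, 0.3219, 0.0823], 'ee_rot': [0.8237, 1.4106, -0.8277], 'contact_force': [-0.1881, -0.0796, -0.0318], 'torque': [0.0461, 0.0252, 0.0328], 'gripper_width': 0.0492}
[[-0.003, 0.872, 0.489], [-0.001, 0.489, -0.872], [-1.0, -0.003, -0.001]]
collar_mid 0.86 [0.5111 0.3197 0.0857]
collar_mid 0.4 [0.3613 0.1932 0.0023]
pad_top 0.94 [0.5121 0.3225 0.0021]
```

View pics/w7.png

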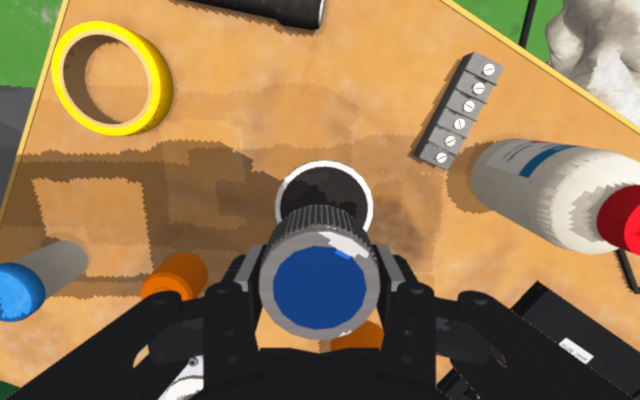

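Run:
```python
from h import *
plan([((.521,.1,.2),-60)],50)
```

```text
0 [-20, -17, 33] [-0.1, -0.0, 0.0]
1 [-20, -17, 33] [-0.1, -0.0, 0.0]
2 [-20, -17, 33] [-0.1, -0.0, 0.0]
3 [-20, -17, 33] [-0.1, -0.0, 0.0]
4 [-20, -17, 33] [-0.1, -0.0, 0.0]
5 [-20, -17, 33] [-0.1, -0.0, 0.0]
now [0.5109 0.3218 0.0808] yaw -60.75 F [-0.59  0.22 -0.27] w 0.0485 t 11.5 q6 -0.02
```

Emit:
arm_command(motion=[-30, -17, 33, 0, 0, 0, 45, -30, -17, 33, 0, 0, 0, 45, -20, -17, 33, 0, 0, 0, 45, -20, -17, 33, 0, 0, 0, 45, -20, -17, 33, 0, 0, 0, 45])

```text
time: 12.12
eef_pos: [0.5111, 0.1315, 0.1926]
ee_rot: [0.808, 1.427, -0.838]
contact_force: [1.3, -0.6, -1.1]
gripper_width: 0.0487
```

Emit:
arm_command(motion=[0, -17, 33, 0, 0, 0, 45, 0, 0, 0, 0, 0, 0, 45, 0, 0, 0, 0, 0, 0, 45, 0, 0, 0, 0, 0, 0, 45, 0, 0, 0, 0, 0, 0, 45])

```text
time: 12.75
eef_pos: [0.5102, 0.0927, 0.1887]
ee_rot: [0.807, 1.432, -0.844]
contact_force: [-0.4, -0.4, -0.7]
gripper_width: 0.0488
```

```bash
python3 look.py w8 collar_mid port_seat port_pins
python3 - <<'E'
from h import *
save('t8',ctrl.snapshot('top'))
E
```

```text
{'time': 12.75, 'q': [0.0989, 0.1701, 1.8984, -0.0056, 1.1043, -0.4126], 'qd': [0.0096, 0.0049, 0.0007, 0.0015, -0.0006, 0.0026], 'joint_torque': [-0.1738, -34.001, -26.1561, -0.0314, 0.1414, -0.0003], 'eef_pos': [0.5102, 0.0927, 0.1887], 'ee_rot': [0.8071, 1.4322, -0.8436], 'contact_force': [-0.4101, -0.3603, -0.6788], 'torque': [-0.0049, 0.0375, 0.0148], 'gripper_width': 0.0488}
[[-0.03, 0.87, 0.492], [-0.008, 0.492, -0.871], [-1.0, -0.031, -0.008]]
collar_mid 0.98 [0.5128 0.0901 0.1947]
port_seat 0.72 [0.5032 0.1318 0.0265]
port_pins 0.64 [0.5061 0.139  0.0308]
```

View pics/w8.png

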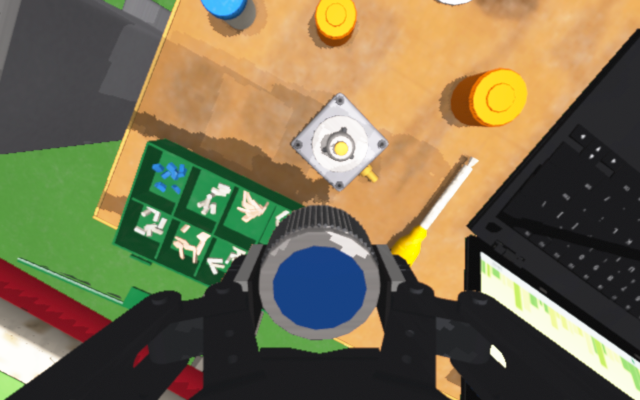

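Run:
```python
from h import *
im=cv2.imread('pics/w8.png'); cv2.imwrite('pics/w8c.png',cv2.resize(im[85:205,270:410],None,fx=5,fy=5,interpolation=cv2.INTER_CUBIC))
```

```text
(no output)
```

View pics/w8c.png

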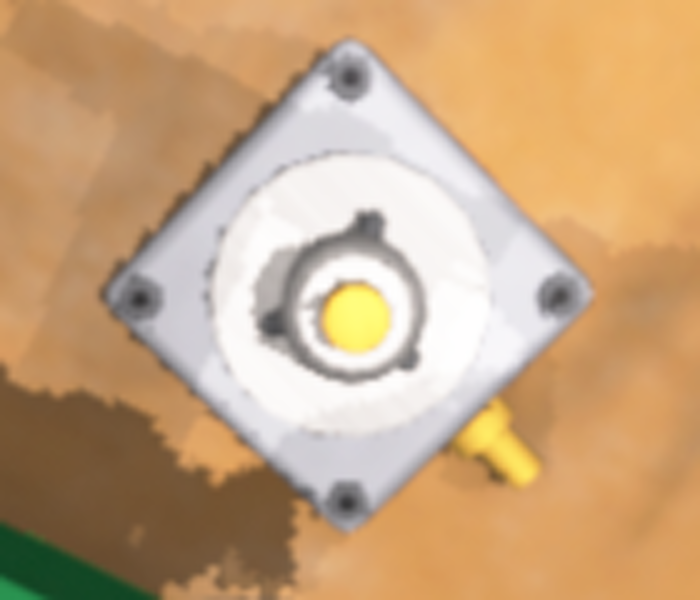

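Run:
```python
from h import *
o=ctrl.get_obs()
f=lambda u,v:((u+.5)/5-.5+270,(v+.5)/5-.5+85)
print('block',ray('wrist',f(348,292),.018,o));print('flange',ray('wrist',f(351,293.5),.022,o));print('plunger',ray('wrist',f(356,319),.064,o))
im=cv2.imread('pics/w8.png')
hsv=cv2.cvtColor(im,cv2.COLOR_BGR2HSV)
bl=((hsv[:,:,0]>98)&(hsv[:,:,0]<125)&(hsv[:,:,1]>130)).astype(np.uint8); bl[:235]=0;bl[:,:250]=0;bl[:,400:]=0
n,l,s,ce=cv2.connectedComponentsWithStats(bl); i=1+np.argmax(s[1:,4]); print(s[i],ce[i])
c=ctrl.calibration('wrist');K=c['intrinsics'];T=c['T_tool_cam']
d=np.linalg.inv(K)@np.array([*ce[i],1]); d=T[:3,:3]@np.array([d[0],-d[1],-d[2]]); a=T[:3,3]
for h in (-.0265,-.0285,-.0305): print(h,a+d*(h-a[0])/d[0])
# disc radius check via extents
for u in (s[i,0],s[i,0]+s[i,2]):
    d=np.linalg.inv(K)@np.array([u,ce[i][1],1]); d=T[:3,:3]@np.array([d[0],-d[1],-d[2]]); print(a+d*(-.0285-a[0])/d[0])
```

```text
block [0.50347212 0.1351317  0.018     ]
flange [0.50383623 0.13539308 0.022     ]
plunger [0.50366831 0.13453276 0.064     ]
[ 273  246   93   83 5955] [319.03593619 287.37128463]
-0.0265 [-0.0265      0.00030277  0.00059411]
-0.0285 [-0.0285      0.00030213 -0.00058945]
-0.0305 [-0.0305      0.00030149 -0.00177302]
[-0.0285     -0.01812005 -0.0005984 ]
[-0.0285      0.01909971 -0.00058033]
```

Plunger, flange and block centres agree on a port axis at about (0.5037, 0.135). The collar's axis is within 1 mm of the TCP.

Run:
```python
from h import *
plan([((.504,.135,.11),-60)],20)
```

```text
0 [16, 4, -8] [-0.1, -0.1, 0.3]
1 [16, 3, -8] [-0.1, -0.1, 0.3]
2 [16, 3, -8] [-0.1, -0.1, 0.3]
3 [16, 3, -8] [-0.1, -0.1, 0.3]
4 [16, 3, -8] [-0.1, -0.1, 0.3]
now [0.5106 0.0922 0.1893] yaw -60.59 F [-0.92 -0.35 -2.3 ] w 0.0487 t 13.0 q6 -0.41
```

Emit:
arm_command(motion=[20, 4, -11, 0, 0, 0.5, 45, 20, 4, -11, 0, 0, 0.5, 45, 20, 3, -11, 0, 0, 0.5, 45, 18, 3, -8, 0, 0, 0.3, 45, 0, 0, 0, 0, 0, 0, 45])

```text
time: 13.62
eef_pos: [0.503, 0.1363, 0.1111]
ee_rot: [0.83, 1.411, -0.816]
contact_force: [-1.1, -0.1, -0.7]
gripper_width: 0.0488
```

Run:
```python
from h import *
plan([((.504,.135,.08),-60)],20)
```

```text
0 [16, 0, 1] [-0.3, -0.2, -0.2]
1 [16, 0, 1] [-0.3, -0.2, -0.2]
now [0.503  0.1363 0.1111] yaw -60.57 F [-1.06 -0.1  -0.71] w 0.0488 t 13.62 q6 -0.34
```

Emit:
arm_command(motion=[14, 0, 1, 0, -0.4, -0.3, 45, 14, 0, 0, 0, 0, 0, 45, 0, 0, 0, 0, 0, 0, 45, 0, 0, 0, 0, 0, 0, 45, 0, 0, 0, 0, 0, 0, 45])

```text
time: 14.25
eef_pos: [0.506, 0.1349, 0.0833]
ee_rot: [0.825, 1.403, -0.821]
contact_force: [-0.3, -0.6, -1.2]
gripper_width: 0.0486
```

Run:
```python
from h import *
plan([((.504,.135,.044),-60)],20)
for i in range(4):
  im=ctrl.snapshot('wrist'); o=ctrl.get_obs(); print(np.round(o['eef_pos'],4),np.round(o['contact_force'],1))
save('w9',im)
```

```text
0 [20, -1, -1] [-0.3, 0.1, -0.1]
1 [20, -1, -1] [-0.3, 0.1, -0.1]
now [0.506  0.1349 0.0833] yaw -60.61 F [-0.28 -0.58 -1.19] w 0.0486 t 14.25 q6 -0.33
[0.5061 0.135  0.0835] [ 0.7  0.6 -1.1]
[0.5061 0.135  0.0835] [-0.   0.  -1.4]
[0.5061 0.135  0.0834] [-0.9  0.1 -1.5]
[0.506  0.135  0.0834] [ 0.1 -0.6 -1.7]
```

View pics/w9.png

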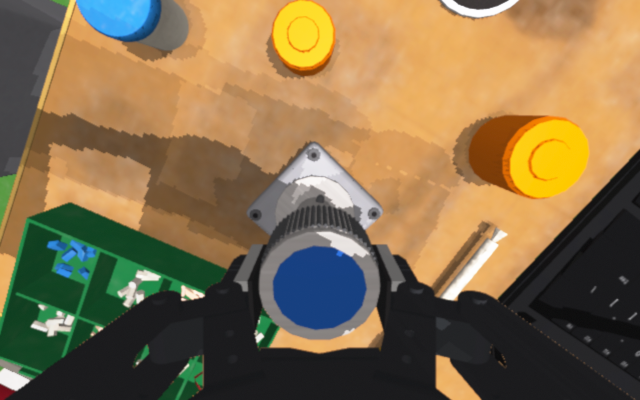

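Emit:
arm_command(motion=[10, -2, -1, 0, 0, 0, 45, 6, 0, 0, 0, 0, 0, 45, 0, 0, 0, 0, 0, 0, 45, 0, 0, 0, 0, 0, 0, 45, 0, 0, 0, 0, 0, 0, 45])

```text
time: 15.08
eef_pos: [0.5034, 0.1349, 0.0661]
ee_rot: [0.824, 1.404, -0.821]
contact_force: [0.8, -0.3, -1.1]
gripper_width: 0.0485
```

Run:
```python
from h import *
plan([((.504,.135,.044),-60)],20)
o=ctrl.get_obs();im=ctrl.snapshot('wrist'); 
save('w10',im); cv2.imwrite('pics/w10c.png',cv2.resize(im[130:260,220:420,::-1],None,fx=4,fy=4,interpolation=cv2.INTER_CUBIC))
P=.018; print(proj('wrist',[[.504,.135,.022]],o))
```

```text
0 [11, 0, 0] [-0.3, 0.1, -0.1]
1 [11, 0, 0] [-0.3, 0.1, -0.1]
now [0.5034 0.1349 0.0661] yaw -60.6 F [ 0.81 -0.34 -1.11] w 0.0485 t 15.07 q6 -0.33
[[319.07099735 226.61642168]]
```

View pics/w10c.png

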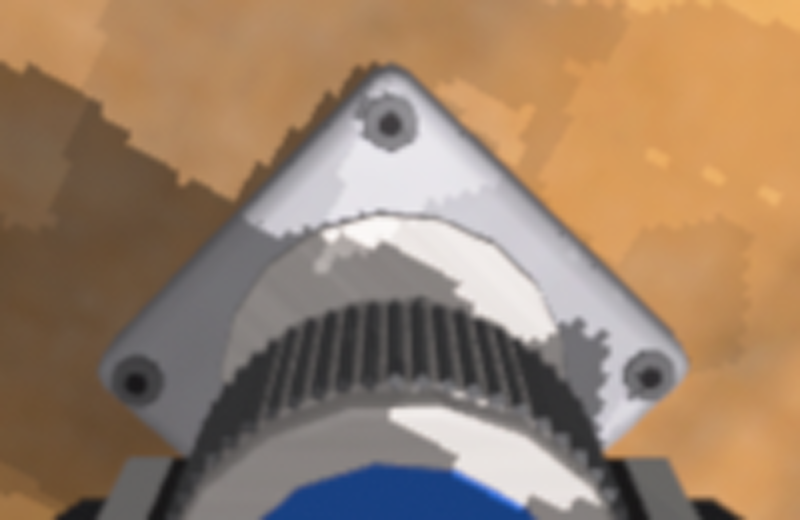

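Emit:
arm_command(motion=[6, 0, 0, 0, 0, 0, 45, 6, 0, 0, 0, 0, 0, 45, 5, 0, 0, 0, 0, 0, 45, 0, 0, 0, 0, 0, 0, 45, 0, 0, 0, 0, 0, 0, 45])

```text
time: 15.75
eef_pos: [0.5036, 0.1349, 0.0479]
ee_rot: [0.825, 1.404, -0.821]
contact_force: [-0.1, 0.1, -1.5]
gripper_width: 0.0481
```

Emit:
arm_command(motion=[3, 0, 0, 0, 0, 0, 45, 2, 0, 0, 0, 0, 0, 45, 2, 0, 0, 0, 0, 0, 45, 0, 0, 0, 0, 0, 0, 45, 0, 0, 0, 0, 0, 0, 45])

```text
time: 16.38
eef_pos: [0.5043, 0.135, 0.0427]
ee_rot: [0.824, 1.404, -0.821]
contact_force: [-0.3, -0.3, -0.8]
gripper_width: 0.0486
```

Emit:
arm_command(motion=[2, 0, 0, 0, 0, 0, 45, 1, 0, 0, 0, 0, 0, 45, 1, 0, 0, 0, 0, 0, 45, 0, 0, 0, 0, 0, 0, 45, 0, 0, 0, 0, 0, 0, 45])

```text
time: 17.0
eef_pos: [0.5044, 0.135, 0.0426]
ee_rot: [0.823, 1.405, -0.822]
contact_force: [-1.2, -0.8, 1.2]
gripper_width: 0.0488
```

The collar is resting on the pins: height holds at 0.0426 while the force rises. I'll release it and fetch the cap.

Emit:
arm_command(motion=[0, 0, 0, 0, 0, 0, 85, 0, 0, 0, 0, 0, 0, 85, 0, 0, 0, 0, 0, 0, 85, -40, 0, 0, 0, 0, 0, 85, -50, 0, 0, 0, 0, 0, 85])

```text
time: 17.62
eef_pos: [0.5005, 0.1344, 0.1288]
ee_rot: [0.818, 1.413, -0.829]
contact_force: [1.1, 0.9, 0.3]
gripper_width: 0.0854
```

```bash
python3 - <<'E'
from h import *
plan([((.5955,.2365,.125),-60),((.5955,.2365,.07),-60)],45)
E
python3 look.py w11 collar_mid cap_mid
```

```text
0 [1, 33, -11] [-0.1, 0.0, 0.1]
1 [1, 33, -10] [-0.1, 0.0, 0.1]
2 [1, 33, -10] [-0.1, 0.0, 0.1]
3 [1, 33, -10] [-0.1, 0.0, 0.1]
4 [27, 0, 0] [0.0, 0.0, 0.0]
5 [27, 0, 0] [0.0, 0.0, 0.0]
now [0.5005 0.1344 0.1288] yaw -60.58 F [1.13 0.9  0.3 ] w 0.0854 t 17.62 q6 -0.33
{'time': 17.625, 'q': [0.1797, 0.2354, 1.9583, -0.003, 0.9546, -0.3321], 'qd': [0.0003, -0.6206, -0.191, 0.0018, 0.839, -0.001], 'joint_torque': [0.0857, -31.1227, -21.7463, -0.0089, -0.3635, 0.0009], 'eef_pos': [0.5005, 0.1344, 0.1288], 'ee_rot': [0.8185, 1.413, -0.8287], 'contact_force': [1.1315, 0.899, 0.297], 'torque': [0.0143, -0.0194, 0.0483], 'gripper_width': 0.0854}
[[-0.006, 0.871, 0.491], [-0.004, 0.491, -0.871], [-1.0, -0.007, 0.0]]
collar_mid 0.75 [0.5085 0.1353 0.0499]
cap_mid 0.94 [0.45   0.2236 0.0173]
cap_mid 0.62 [0.5944 0.2349 0.0243]
```

View pics/w11.png

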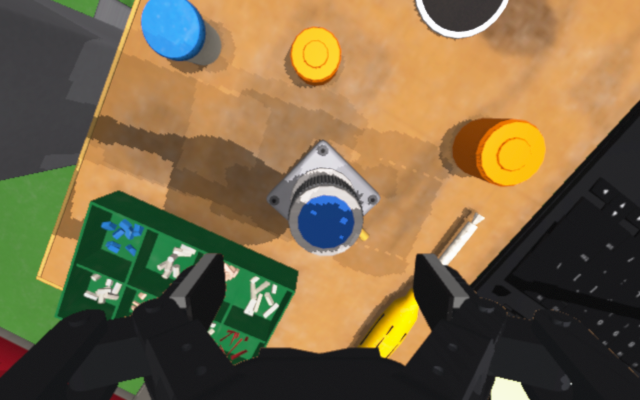

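The collar is on the spigot and upright at (323,215), and the cap is at (510,150).

Emit:
arm_command(motion=[1, 33, -11, 0, 0, 0, 85, 1, 33, -10, 0, 0, 0, 85, 1, 33, -10, 0, 0, 0, 85, 1, 32, -9, 0, 0, 0, 85, 0, 0, 0, 0, 0, 0, 85])

```text
time: 18.4
eef_pos: [0.5967, 0.2352, 0.1202]
ee_rot: [0.818, 1.412, -0.831]
contact_force: [-0.6, 0.7, -1.3]
gripper_width: 0.0851
```

Run:
```python
from h import *
plan([((.5955,.2365,.07),-60),((.5955,.2365,.022),-60)],50)
```

```text
0 [25, 0, -1] [-0.3, 0.0, 0.2]
1 [25, 0, -1] [-0.3, 0.0, 0.2]
2 [48, 0, 0] [0.0, 0.0, 0.0]
now [0.5967 0.2352 0.1202] yaw -60.64 F [-0.57  0.66 -1.3 ] w 0.0851 t 18.4 q6 -0.2
```

Emit:
arm_command(motion=[42, 0, -1, 0, 0, 0.3, 85, 42, 0, 0, 0, 0, 0, 85, 12, 0, 0, 0, 0, 0, 85, 0, 0, 0, 0, 0, 0, 85, 0, 0, 0, 0, 0, 0, 85])

```text
time: 19.02
eef_pos: [0.5921, 0.233, 0.0198]
ee_rot: [0.818, 1.413, -0.832]
contact_force: [0.1, 0.1, -0.3]
gripper_width: 0.0851
```

Run:
```python
from h import *
plan([((.5955,.2365,.022),-60)],50)
```

```text
0 [-2, 5, -1] [-0.7, 0.0, 0.5]
now [0.5921 0.233  0.0198] yaw -60.65 F [ 0.1   0.11 -0.33] w 0.0851 t 19.02 q6 -0.2
```

Emit:
arm_command(motion=[-1, 4, -1, -0.6, 0, 0.4, 85, 0, 0, 0, 0, 0, 0, 40, 0, 0, 0, 0, 0, 0, 40, 0, 0, 0, 0, 0, 0, 40, 0, 0, 0, 0, 0, 0, 40], squeeze=30)

```text
time: 19.65
eef_pos: [0.5987, 0.2371, 0.0256]
ee_rot: [0.818, 1.407, -0.812]
contact_force: [-0.5, 0.7, -0.6]
gripper_width: 0.0492
```

Emit:
arm_command(motion=[0, 0, 0, 0, 0, 0, 40, 0, 0, 0, 0, 0, 0, 40, -10, 0, 0, 0, 0, 0, 40, -25, 0, 0, 0, 0, 0, 40, -25, 0, 0, 0, 0, 0, 40])

```text
time: 20.27
eef_pos: [0.5956, 0.2361, 0.0845]
ee_rot: [0.814, 1.412, -0.817]
contact_force: [0.0, -0.4, -0.7]
gripper_width: 0.0486
```

```bash
python3 - <<'E'
from h import *
plan([((.512,.3222,.11),-60)],50)
E
python3 look.py w12 cap_mid
```

```text
0 [-9, -10, -39] [-0.0, 0.0, 0.0]
1 [-9, -10, -39] [-0.0, 0.0, 0.0]
2 [-9, -10, -39] [-0.0, 0.0, 0.0]
now [0.5956 0.2361 0.0845] yaw -60.01 F [ 0.04 -0.41 -0.74] w 0.0486 t 20.27 q6 -0.21
{'time': 20.275, 'q': [0.3102, 0.5018, 1.6876, -0.0016, 0.953, -0.2124], 'qd': [0.0009, -0.2778, -0.0547, 0.0021, 0.3486, 0.0013], 'joint_torque': [0.0243, -44.4362, -23.282, -0.0046, -0.1688, 0.0002], 'eef_pos': [0.5956, 0.2361, 0.0845], 'ee_rot': [0.8144, 1.412, -0.8167], 'contact_force': [0.0424, -0.4131, -0.7448], 'torque': [-0.006, 0.007, -0.0327], 'gripper_width': 0.0486}
[[-0.0, 0.866, 0.5], [-0.001, 0.5, -0.866], [-1.0, -0.001, 0.001]]
cap_mid 0.73 [0.4512 0.2271 0.0143]
cap_mid 0.58 [0.5955 0.2376 0.0838]
```

View pics/w12.png

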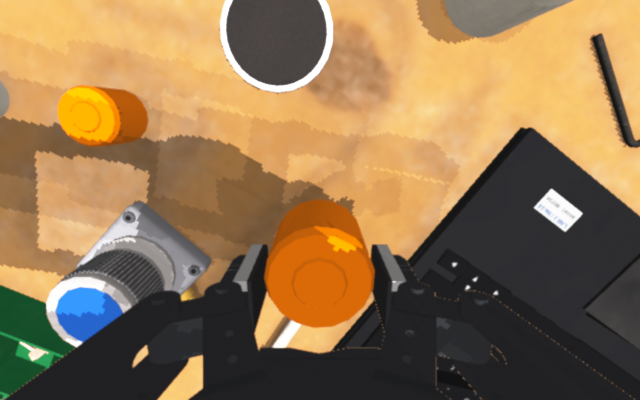

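Run:
```python
from h import *
o=ctrl.get_obs(); im=ctrl.snapshot('wrist'); hsv=cv2.cvtColor(im,cv2.COLOR_RGB2HSV)
print('pad',ray('wrist',(276.5,40),.004,o))
w=((hsv[:,:,1]<60)&(hsv[:,:,2]<90)).astype(np.uint8); 
n,l,s,ce=cv2.connectedComponentsWithStats(w)
for i in range(1,n):
    if s[i,4]>2000: print(s[i],ce[i])
lab=l[45,276]; m=l==lab; c=cv2.findContours(m.astype(np.uint8),0,1)[0]; c=max(c,key=len); e=cv2.fitEllipse(c[c[:,0,1]>2]); print(e,ray('wrist',e[0],.004,o))
K=ctrl.calibration('wrist');T=K['T_tool_cam'];a=T[:3,3]
d=np.linalg.inv(K['intrinsics'])@np.array([320,288,1]);d=T[:3,:3]@np.array([d[0],-d[1],-d[2]]);print(a+d*(-.0239-a[0])/d[0])
```

```text
pad [0.51951725 0.32141026 0.004     ]
[ 222    0   98   84 6844] [270.86674459  37.15707189]
[    6   128   634   272 81785] [408.3248762  310.12636792]
((270.5381164550781, 28.98578453063965), (95.78423309326172, 107.841552734375), 168.87847900390625) [0.51326537 0.32513315 0.004     ]
[-0.0239      0.00067887  0.00241592]
```

Emit:
arm_command(motion=[-10, -10, -39, 0, 0, 0, 40, -9, -10, -39, 0, 0, 0, 40, -9, -10, -39, 0, 0, 0, 40, 0, 0, 0, 0, 0, 0, 40, 0, 0, 0, 0, 0, 0, 40])

```text
time: 21.05
eef_pos: [0.5079, 0.3229, 0.1085]
ee_rot: [0.813, 1.412, -0.821]
contact_force: [0.3, -0.0, -0.3]
gripper_width: 0.0494
```

```bash
python3 - <<'E'
from h import *
plan([((.512,.322,.04),-60)],40)
E
python3 look.py w13 pad_top cap_mid
```

```text
0 [34, 2, 1] [-0.1, 0.1, 0.1]
1 [34, 2, 1] [-0.1, 0.1, 0.1]
now [0.5079 0.3229 0.1085] yaw -60.11 F [ 0.3  -0.01 -0.34] w 0.0494 t 21.05 q6 -0.03
{'time': 21.05, 'q': [0.495, 0.4068, 1.7729, -0.0024, 0.9658, -0.0253], 'qd': [0.0145, 0.0015, 0.008, 0.0075, 0.0003, 0.0023], 'joint_torque': [0.467, -42.5034, -24.0911, 0.0228, 0.0275, 0.0038], 'eef_pos': [0.5079, 0.3229, 0.1085], 'ee_rot': [0.8134, 1.4122, -0.8206], 'contact_force': [0.3003, -0.0119, -0.3394], 'torque': [-0.0519, 0.0733, -0.006], 'gripper_width': 0.0494}
[[-0.003, 0.867, 0.498], [-0.004, 0.498, -0.867], [-1.0, -0.004, 0.002]]
pad_top 0.88 [0.5105 0.3193 0.0056]
cap_mid 0.81 [0.4494 0.2263 0.0133]
cap_mid 0.7 [0.5041 0.3234 0.1067]
```

View pics/w13.png

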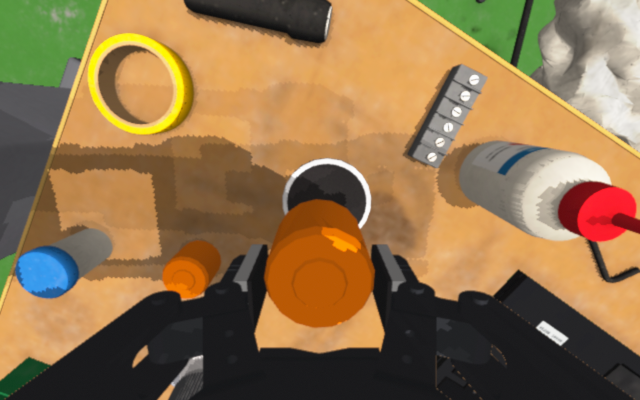

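Emit:
arm_command(motion=[30, 2, 0, 0, 0, 0, 40, 30, 1, 0, 0, 0, 0, 40, 6, 0, 0, 0, 0, 0, 40, 0, 0, 0, 0, 0, 0, 40, 0, 0, 0, 0, 0, 0, 40])

```text
time: 21.82
eef_pos: [0.5158, 0.3216, 0.0425]
ee_rot: [0.821, 1.408, -0.823]
contact_force: [0.2, 0.7, -0.4]
gripper_width: 0.0487
```

Run:
```python
from h import *
plan([((.511,.3238,.032),-60)],40)
im=ctrl.snapshot('wrist');cv2.imwrite('pics/w14.png',im[:,:,::-1])
```

```text
0 [11, -3, -4] [-0.5, 0.1, -0.0]
now [0.5158 0.3216 0.0425] yaw -60.52 F [ 0.16  0.7  -0.37] w 0.0487 t 21.82 q6 -0.03
```

View pics/w14.png

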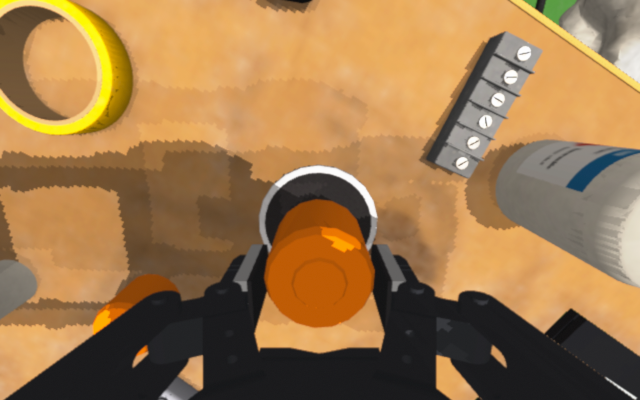

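Emit:
arm_command(motion=[7, -1, -3, 0, 0, 0, 40, 3, 0, 0, 0, 0, 0, 40, 2, 0, 0, 0, 0, 0, 40, 0, 0, 0, 0, 0, 0, 40, 0, 0, 0, 0, 0, 0, 40])

```text
time: 22.5
eef_pos: [0.5146, 0.3249, 0.032]
ee_rot: [0.823, 1.405, -0.819]
contact_force: [0.1, 0.1, -0.8]
gripper_width: 0.0493
```

Run:
```python
from h import *
plan([((.511,.3238,.030),-60)],40)
im=ctrl.snapshot('wrist');o=ctrl.get_obs();cv2.imwrite('pics/w15.png',im[:,:,::-1])
mk=im.copy()
P=cyl(.512,.322,.036,.004,.004); uv=proj('wrist',P,o)
for u in uv: cv2.circle(mk,tuple(int(x) for x in u),1,(255,0,0),-1)
cv2.imwrite('pics/w15.png',cv2.resize(mk[140:400,200:440,::-1],None,fx=2.2,fy=2.2))
```

```text
0 [2, -4, -1] [-0.5, 0.1, -0.2]
now [0.5146 0.3249 0.032 ] yaw -60.48 F [ 0.09  0.12 -0.78] w 0.0493 t 22.5 q6 -0.02
```

View pics/w15.png

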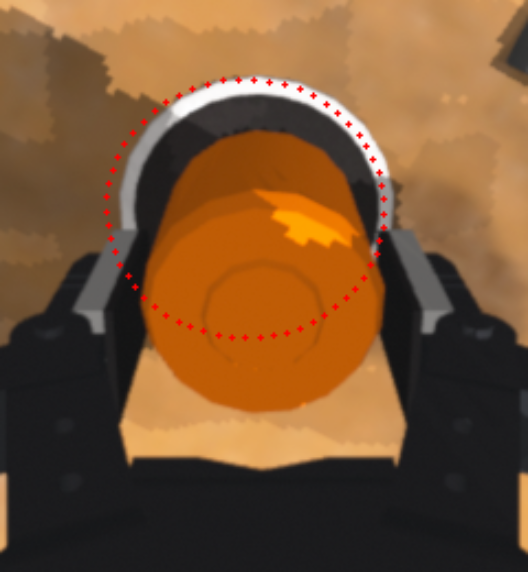

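Emit:
arm_command(motion=[2, -2, 0, 0, 0, 0, 40, 2, 0, 0, 0, 0, 0, 40, 2, 0, 0, 0, 0, 0, 40, 0, 0, 0, 0, 0, 0, 40, 0, 0, 0, 0, 0, 0, 40])

```text
time: 23.18
eef_pos: [0.5132, 0.324, 0.03]
ee_rot: [0.823, 1.406, -0.82]
contact_force: [-0.0, 0.6, -0.4]
gripper_width: 0.0488
```

Emit:
arm_command(motion=[2, 0, 0, 0, 0, 0, 40, 1, 0, 0, 0, 0, 0, 40, 0, 0, 0, 0, 0, 0, 40, 0, 0, 0, 0, 0, 0, 40, 0, 0, 0, 0, 0, 0, 40])

```text
time: 23.8
eef_pos: [0.5134, 0.3241, 0.0295]
ee_rot: [0.822, 1.406, -0.821]
contact_force: [-1.6, -0.8, 2.8]
gripper_width: 0.049
```

Contact with the pad (+2.8 N). Releasing.

Emit:
arm_command(motion=[-1, 0, 0, 0, 0, 0, 85, 0, 0, 0, 0, 0, 0, 85, 0, 0, 0, 0, 0, 0, 85, -40, 0, 0, 0, 0, 0, 85, -50, 0, 0, 0, 0, 0, 85])

```text
time: 24.42
eef_pos: [0.5087, 0.3217, 0.1153]
ee_rot: [0.814, 1.414, -0.831]
contact_force: [-0.0, 0.4, -0.8]
gripper_width: 0.0848
```

```bash
python3 - <<'E'
from h import *
plan([((.504,.135,.13),-60)],50)
E
python3 look.py w16 pad_top cap_mid
```

```text
0 [-3, -24, 40] [-0.1, 0.0, 0.2]
1 [-3, -24, 40] [-0.1, 0.0, 0.2]
2 [-4, -24, 40] [-0.1, 0.0, 0.2]
3 [-4, -24, 40] [-0.1, 0.0, 0.2]
now [0.5087 0.3217 0.1153] yaw -60.49 F [-0.04  0.39 -0.79] w 0.0848 t 24.43 q6 -0.02
{'time': 24.425, 'q': [0.4929, 0.4017, 1.7641, -0.003, 0.987, -0.0204], 'qd': [0.002, -0.5479, -0.1546, 0.0031, 0.735, -0.0004], 'joint_torque': [0.0751, -38.8875, -22.4085, -0.0091, -0.2991, 0.0008], 'eef_pos': [0.5087, 0.3217, 0.1153], 'ee_rot': [0.8136, 1.4136, -0.8313], 'contact_force': [-0.037, 0.3929, -0.793], 'torque': [0.0012, -0.0697, -0.0219], 'gripper_width': 0.0848}
[[-0.009, 0.87, 0.493], [-0.007, 0.492, -0.87], [-1.0, -0.011, 0.002]]
cap_mid 0.97 [0.5149 0.3226 0.0281]
cap_mid 0.95 [0.4511 0.2264 0.0168]
```

View pics/w16.png

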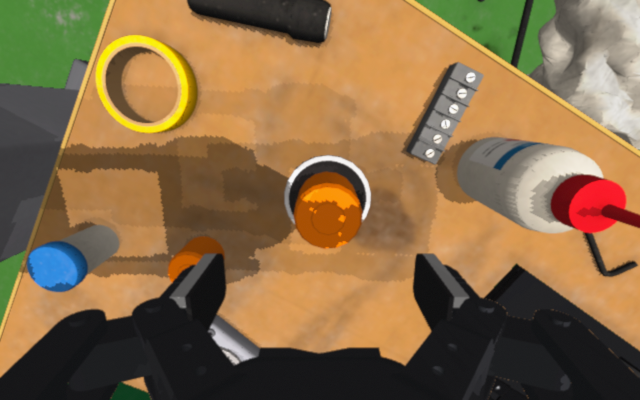

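The cap stands on the pad at (328,205). Now back to the collar.

Emit:
arm_command(motion=[-4, -24, 40, 0, 0, 0.2, 85, -4, -24, 40, 0, 0, 0.2, 85, -4, -24, 40, 0, 0, 0.2, 85, -4, -24, 40, 0, 0, 0.2, 85, 0, 0, 0, 0, 0, 0, 85])

```text
time: 25.2
eef_pos: [0.5033, 0.1319, 0.1295]
ee_rot: [0.823, 1.407, -0.816]
contact_force: [-0.3, -0.1, 0.0]
gripper_width: 0.0851
```

```bash
python3 - <<'E'
from h import *
plan([((.504,.135,.043),-60)],50)
E
python3 look.py w17 collar_mid
```

```text
0 [43, 1, -1] [-0.2, 0.0, -0.2]
1 [43, 1, -1] [-0.2, 0.0, -0.2]
now [0.5033 0.1319 0.1295] yaw -60.33 F [-0.3  -0.11  0.04] w 0.0851 t 25.2 q6 -0.35
{'time': 25.2, 'q': [0.1716, 0.2311, 1.9623, 0.0019, 0.9429, -0.3473], 'qd': [0.0297, 0.0163, -0.001, 0.0314, -0.015, -0.0014], 'joint_torque': [-0.8754, -34.5068, -23.5184, -0.1831, 0.0373, -0.0996], 'eef_pos': [0.5033, 0.1319, 0.1295], 'ee_rot': [0.8233, 1.4075, -0.8157], 'contact_force': [-0.2992, -0.1054, 0.0414], 'torque': [-0.0706, 0.02, -0.0633], 'gripper_width': 0.0851}
[[0.005, 0.869, 0.495], [0.002, 0.495, -0.869], [-1.0, 0.006, 0.0]]
collar_mid 0.8 [0.5074 0.1355 0.0514]
```

View pics/w17.png

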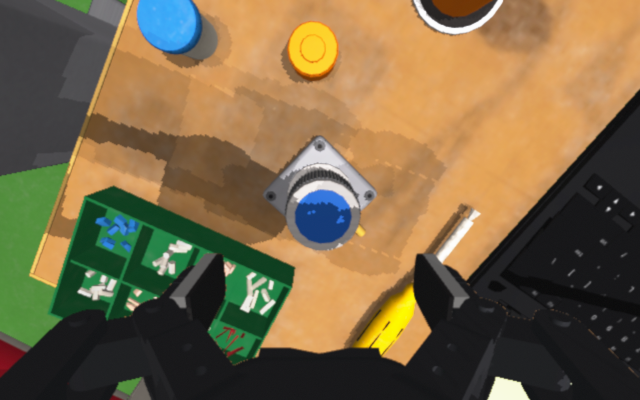

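Emit:
arm_command(motion=[40, 1, -1, 0, 0, -0.3, 85, 36, 1, -1, 0, 0, 0, 85, 6, 0, 0, 0, 0, 0, 85, 0, 0, 0, 0, 0, 0, 85, 0, 0, 0, 0, 0, 0, 85])

```text
time: 25.92
eef_pos: [0.5065, 0.1427, 0.0463]
ee_rot: [0.817, 1.411, -0.81]
contact_force: [0.4, 0.1, 0.2]
gripper_width: 0.0848
```

Run:
```python
from h import *
plan([((.504,.135,.043),-60)],50)
```

```text
0 [3, -6, 5] [0.1, -0.0, -0.3]
now [0.5065 0.1427 0.0463] yaw -59.87 F [0.43 0.09 0.23] w 0.0848 t 25.93 q6 -0.34
```

Emit:
arm_command(motion=[2, -6, 6, 0, 0, 0, 85, 0, 0, 0, 0, 0, 0, 85, 0, 0, 0, 0, 0, 0, 85, 0, 0, 0, 0, 0, 0, 85, 0, 0, 0, 0, 0, 0, 85])

```text
time: 26.55
eef_pos: [0.5067, 0.1341, 0.0473]
ee_rot: [0.82, 1.406, -0.807]
contact_force: [-0.1, 0.1, 0.1]
gripper_width: 0.085
```

Run:
```python
from h import *
plan([((.504,.135,.043),-60)],50)
save('w18',ctrl.snapshot('wrist'))
```

```text
0 [4, -2, -2] [0.1, 0.1, -0.6]
now [0.5067 0.1341 0.0473] yaw -59.89 F [-0.08  0.08  0.07] w 0.085 t 26.55 q6 -0.35
```

View pics/w18.png

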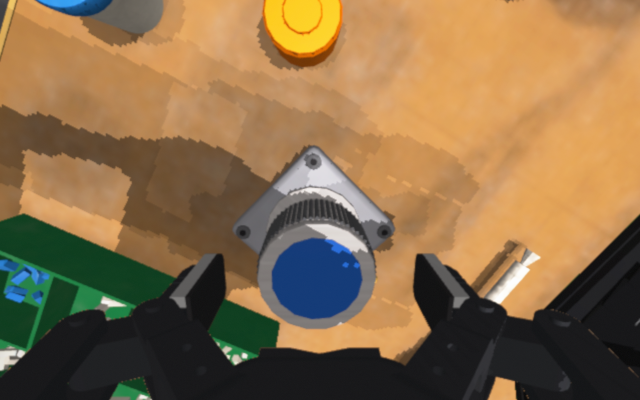

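Emit:
arm_command(motion=[4, -1, -1, 0, 0, -0.5, 85, 0, 0, 0, 0, 0, 0, 85, 0, 0, 0, 0, 0, 0, 85, 0, 0, 0, 0, 0, 0, 45, 0, 0, 0, 0, 0, 0, 45], squeeze=50)

```text
time: 27.22
eef_pos: [0.505, 0.1346, 0.0426]
ee_rot: [0.813, 1.412, -0.814]
contact_force: [0.1, -0.2, 0.2]
gripper_width: 0.0512
```

Emit:
arm_command(motion=[0, 0, 0, 0, 0, 0, 45, 0, 0, 0, 0, 0, 0, 45, 0, 0, 0, 0, 0, 0, 45, 0, 0, 0, 0, 0, 0, 45, 0, 0, 0, 0, 0, 0, 45])

```text
time: 27.85
eef_pos: [0.5049, 0.1346, 0.0429]
ee_rot: [0.813, 1.412, -0.814]
contact_force: [-0.7, 0.5, 1.9]
gripper_width: 0.0485
```

Run:
```python
from h import *
plan([((.504,.135,.043),-60)],50)
im=ctrl.snapshot('wrist');save('w19',im)
```

```text
0 [0, -1, -1] [0.1, 0.1, -0.0]
now [0.5049 0.1346 0.0429] yaw -59.88 F [-0.68  0.46  1.87] w 0.0485 t 27.85 q6 -0.35
```

View pics/w19.png

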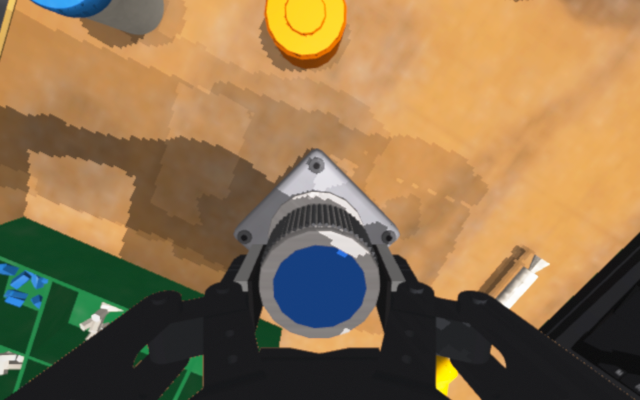

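Emit:
arm_command(motion=[2, 0, 0, 0, 0, 0, 45, 1.5, 0, 0, 5, 0, 0, 45, 1.5, 0, 0, 5, 0, 0, 45, 1.5, 0, 0, 5, 0, 0, 45, 1.5, 0, 0, 5, 0, 0, 45])

```text
time: 28.52
eef_pos: [0.5036, 0.1326, 0.042]
ee_rot: [1.074, 1.287, -1.091]
contact_force: [-6.5, -1.4, 11.4]
gripper_width: 0.0487
```

```bash
cat > s.py <<'E'
from h import *
o=ctrl.get_obs(); print('yaw',round(yaw(o),1)); x=rot(o)[:,0]; print('tilt',np.round(x,3),'T',np.round(o['torque'],2),'F',np.round(o['contact_force'],1),np.round(o['eef_pos'],4),o['time'],'q6',round(o['q'][5],2))
plan([((.504,.135,o['eef_pos'][2]),yaw(o))],50)
E
python3 s.py
```

```text
yaw -80.2
tilt [-0.008 -0.007 -1.   ] T [-0.07  1.09  0.07] F [-6.5 -1.4 11.4] [0.5036 0.1326 0.042 ] 28.525 q6 0.01
0 [0, 1, -2] [-0.0, 0.3, 0.5]
now [0.5036 0.1326 0.042 ] yaw -80.21 F [-6.46 -1.45 11.4 ] w 0.0487 t 28.52 q6 0.01
```

Emit:
arm_command(motion=[0.5, 0.5, -1, 5, 0, 0, 45, 0.5, 0, 0, 5, 0, 0, 45, 0.5, 0, 0, 5, 0, 0, 45, 0.5, 0, 0, 5, 0, 0, 45, 0.5, 0, 0, 5, 0, 0, 45])

```text
time: 29.15
eef_pos: [0.5022, 0.1331, 0.0412]
ee_rot: [1.4, 1.065, -1.425]
contact_force: [0.2, 0.7, 1.9]
gripper_width: 0.0485
```

```bash
python3 s.py
```

```text
yaw -106.0
tilt [-0.012 -0.008 -1.   ] T [0.08 0.08 0.  ] F [0.2 0.7 1.9] [0.5022 0.1331 0.0412] 29.15 q6 0.46
0 [0, 1, -2] [-0.0, 0.6, 0.5]
now [0.5022 0.1331 0.0412] yaw -106.01 F [0.18 0.73 1.87] w 0.0485 t 29.15 q6 0.46
```

Emit:
arm_command(motion=[1, 0.5, -1, 5, 0.3, 0.3, 45, 1, 0, 0, 5, 0.3, 0, 45, 1, 0, 0, 5, 0, 0, 45, 1, 0, 0, 5, 0, 0, 45, 1, 0, 0, 5, 0, 0, 45])

```text
time: 29.78
eef_pos: [0.5024, 0.133, 0.0416]
ee_rot: [1.706, 0.778, -1.723]
contact_force: [-6.0, -1.7, 12.1]
gripper_width: 0.0486
```

```bash
python3 s.py
```

```text
yaw -131.1
tilt [-0.008 -0.005 -1.   ] T [-0.2   1.2   0.15] F [-6.  -1.7 12.1] [0.5024 0.133  0.0416] 29.775 q6 0.9
0 [0, 0, -3] [-0.0, 0.5, 0.2]
now [0.5024 0.133  0.0416] yaw -131.12 F [-6.02 -1.74 12.07] w 0.0486 t 29.77 q6 0.9
```

Emit:
arm_command(motion=[0.6, 0, -1, 5, 0.3, 0, 45, 0.7, 0, 0, 5, 0, 0, 45, 0.7, 0, 0, 5, 0, 0, 45, 0.7, 0, 0, 5, 0, 0, 45, 0.7, 0, 0, 5, 0, 0, 45])

```text
time: 30.4
eef_pos: [0.5017, 0.1335, 0.0426]
ee_rot: [1.988, 0.41, -2.008]
contact_force: [-2.5, -0.2, 6.4]
gripper_width: 0.0489
```

```bash
python3 s.py
```

```text
yaw -156.8
tilt [-0.01  -0.003 -1.   ] T [0.09 0.37 0.09] F [-2.5 -0.2  6.4] [0.5017 0.1335 0.0426] 30.4 q6 1.34
0 [0, 0, -3] [-0.0, 0.6, 0.1]
now [0.5017 0.1335 0.0426] yaw -156.78 F [-2.48 -0.15  6.38] w 0.0489 t 30.4 q6 1.34
```

Emit:
arm_command(motion=[0.8, 0, -1, 4, 0.3, 0, 45, 0.8, 0, 0, 4, 0.2, 0, 45, 0.8, 0, 0, 4, 0, 0, 45, 0.8, 0, 0, 4, 0, 0, 45, 0.8, 0, 0, 4, 0, 0, 45])

```text
time: 31.02
eef_pos: [0.5011, 0.1339, 0.0426]
ee_rot: [2.19, 0.051, -2.205]
contact_force: [-2.0, -0.5, 6.9]
gripper_width: 0.0486
```

```bash
python3 s.py
```

```text
yaw -177.3
tilt [-0.007 -0.001 -1.   ] T [0.06 0.37 0.04] F [-2.  -0.5  6.9] [0.5011 0.1339 0.0426] 31.025 q6 1.7
0 [0, -1, -3] [0.0, 0.4, -0.0]
now [0.5011 0.1339 0.0426] yaw -177.31 F [-1.99 -0.46  6.86] w 0.0486 t 31.02 q6 1.7
```

Emit:
arm_command(motion=[0.9, 0, -1, 4, 0.3, 0, 45, 0.9, 0, 0, 4, 0.2, 0, 45, 0.9, 0, 0, 4, 0, 0, 45, 0.9, 0, 0, 4, 0, 0, 45, 0.9, 0, 0, 4, 0, 0, 45])

```text
time: 31.65
eef_pos: [0.5002, 0.135, 0.0425]
ee_rot: [-2.049, 0.325, 2.058]
contact_force: [-1.7, 1.8, 5.4]
gripper_width: 0.0487
```

```bash
python3 s.py; python3 look.py w20 collar_mid
```

```text
yaw 162.1
tilt [-0.004 -0.001 -1.   ] T [0.29 0.36 0.03] F [-1.7  1.8  5.4] [0.5002 0.135  0.0425] 31.65 q6 2.06
0 [0, -1, -4] [0.0, 0.2, -0.1]
now [0.5002 0.135  0.0425] yaw 162.1 F [-1.67  1.81  5.43] w 0.0487 t 31.65 q6 2.06
{'time': 31.65, 'q': [0.1795, 0.3757, 1.9943, 0.0003, 0.7761, 2.0626], 'qd': [0.0039, 0.0031, -0.0024, 0.0107, -0.0041, 0.5685], 'joint_torque': [-1.0989, -34.1642, -19.1116, -0.3944, -0.4659, -0.3096], 'eef_pos': [0.5002, 0.135, 0.0425], 'ee_rot': [-2.0489, 0.3248, 2.0578], 'contact_force': [-1.6746, 1.8109, 5.4293], 'torque': [0.2906, 0.3624, 0.026], 'gripper_width': 0.0487}
[[-0.004, -0.307, -0.952], [-0.001, -0.952, 0.307], [-1.0, 0.002, 0.004]]
collar_mid 0.55 [0.5058 0.1355 0.0475]
```

View pics/w20.png

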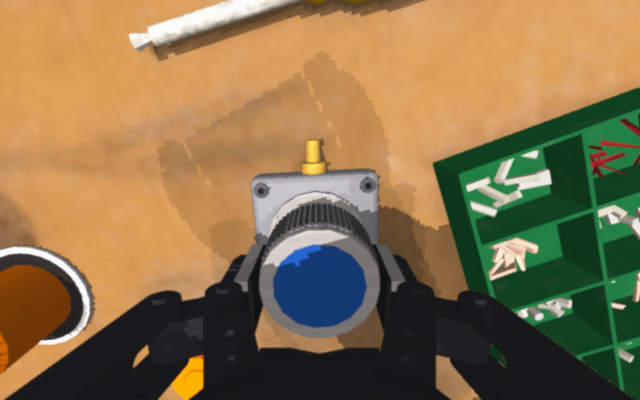

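Run:
```python
from h import *
o=ctrl.get_obs()
a=ray('wrist',(261,190),.018,o)[:2];b=ray('wrist',(368,185),.018,o)[:2]
d=b-a; L=np.linalg.norm(d); n=np.array([-d[1],d[0]])/L
m=(a+b)/2
for s in(1,-1): print('port est',m+s*n*L/2)
print('L',L,'tcp',o['eef_pos'])
Y=rot(o)
K=ctrl.calibration('wrist');T=K['T_tool_cam'];c=T[:3,3]
im=cv2.imread('pics/w20.png');hsv=cv2.cvtColor(im,cv2.COLOR_BGR2HSV)
bl=((hsv[:,:,0]>98)&(hsv[:,:,0]<125)&(hsv[:,:,1]>130)).astype(np.uint8); bl[:235]=0;bl[:,:250]=0;bl[:,400:]=0
M=cv2.moments(bl,True); u=(M['m10']/M['m00'],M['m01']/M['m00']);print(u)
d=np.linalg.inv(K['intrinsics'])@np.array([*u,1]);d=T[:3,:3]@np.array([d[0],-d[1],-d[2]]);p=c+d*(-.0285-c[0])/d[0];print('collar in tool',p,'world',Y@p+o['eef_pos'])
```

```text
port est [0.55869444 0.11995543]
port est [0.5033304  0.13492274]
L 0.05735152621628387 tcp [0.50056229 0.13509972 0.04252619]
(319.15557432432433, 285.60591216216216)
collar in tool [-0.0285      0.00049317 -0.00347164] world [0.50381845 0.13357553 0.07101514]
```

Turning 138° gave no drop. The picture shows why: the collar axis sits about 3.5 mm off the TCP (tool -z), so turning about the TCP dragged it off the spigot axis by about 1.4 mm. I'll re-centre and regrip.

Emit:
arm_command(motion=[-1, 0, 0, 0, 0, 0, 70, 0, 0, 0, 0, 0, 0, 70, 0, 0, 0, 0, 0, 0, 70, 1, -1.5, -3, 0, 0, 0, 70, 0, 0, 0, 0, 0, 0, 70])

```text
time: 32.38
eef_pos: [0.5042, 0.1355, 0.042]
ee_rot: [-2.051, 0.323, 2.057]
contact_force: [0.4, 0.3, 0.6]
gripper_width: 0.07
```

```bash
cat > cen.py <<'E'
import sys
from h import *
o=ctrl.get_obs();im=ctrl.snapshot('wrist');save(sys.argv[1],im)
K=ctrl.calibration('wrist');T=K['T_tool_cam'];c=T[:3,3]
hsv=cv2.cvtColor(im,cv2.COLOR_RGB2HSV)
bl=((hsv[:,:,0]>98)&(hsv[:,:,0]<125)&(hsv[:,:,1]>130)).astype(np.uint8); bl[:225]=0;bl[:,:250]=0;bl[:,400:]=0;bl[345:]=0
n,l,s,ce=cv2.connectedComponentsWithStats(bl);i=1+np.argmax(s[1:,4]);u=ce[i]
p0=c;ztop=float(sys.argv[2])
w=ray('wrist',u,ztop,o);t=rot(o).T@(w-o['eef_pos'])
print('disc',u,s[i],'world',np.round(w,4),'in tool',np.round(t*1000,1))
E
python3 s.py; python3 cen.py w21 .072
```

```text
yaw 162.2
tilt [-0.003 -0.001 -1.   ] T [ 0.01 -0.03 -0.01] F [0.4 0.3 0.6] [0.5042 0.1355 0.042 ] 32.375 q6 2.06
0 [0, 1, 0] [0.0, 0.2, -0.1]
now [0.5042 0.1355 0.042 ] yaw 162.16 F [0.43 0.3  0.6 ] w 0.07 t 32.38 q6 2.06
disc [324.33355829 293.0816602 ] [ 279  253   92   82 5927] world [0.5045 0.1328 0.072 ] in tool [-30.    2.5  -1. ]
```

View pics/w21.png

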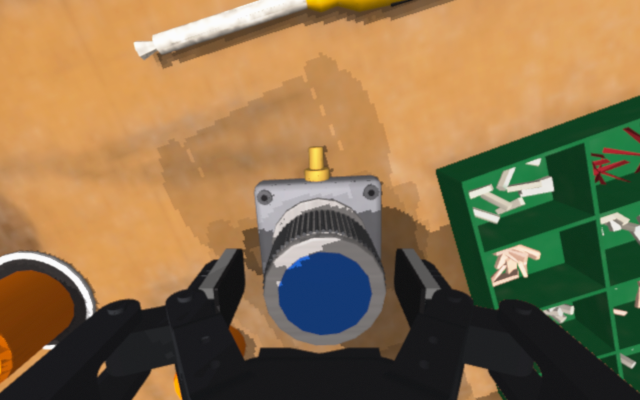

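Emit:
arm_command(motion=[0, 0, 0, 0, 0, 0, 45, 0, 0, 0, 0, 0, 0, 45, 0, 0, 0, 0, 0, 0, 45, 0, 0, 0, 0, 0, 0, 45, 0, 0, 0, 0, 0, 0, 45], squeeze=50)

```text
time: 33.05
eef_pos: [0.5043, 0.1355, 0.0422]
ee_rot: [-2.051, 0.323, 2.057]
contact_force: [0.2, 1.1, 0.9]
gripper_width: 0.0486
```

```bash
python3 s.py; python3 cen.py w22 .072
```

```text
yaw 162.2
tilt [-0.003 -0.001 -1.   ] T [-0.02  0.04 -0.02] F [0.2 1.1 0.9] [0.5043 0.1355 0.0422] 33.05 q6 2.06
0 [0, 1, 0] [0.0, 0.2, -0.1]
now [0.5043 0.1355 0.0422] yaw 162.16 F [0.17 1.09 0.91] w 0.0486 t 33.05 q6 2.06
disc [319.04681994 291.43933546] [ 273  251   93   82 5959] world [0.5057 0.1346 0.072 ] in tool [-29.8   0.5  -1.6]
```

View pics/w22.png

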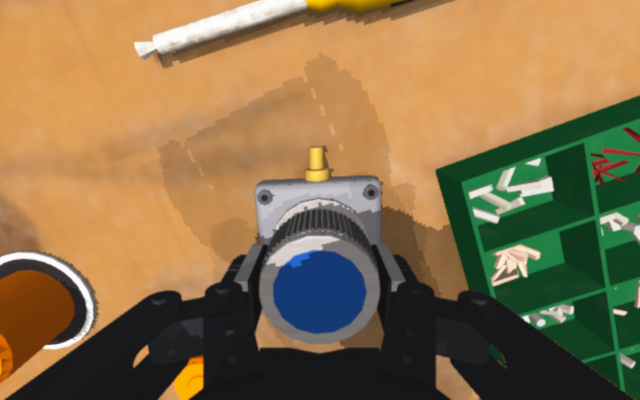

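```bash
cat >> s.py <<'E'
Rm=rot(o); p=np.array([0,.0003,-.0013]); t=np.array([.504,.135,o['eef_pos'][2]])-Rm@p; print('corr tool mm',np.round(Rm.T@(t-o['eef_pos'])*1000,1))
E
python3 s.py|tail -1
```

```text
corr tool mm [0.  0.3 1.4]
```

Emit:
arm_command(motion=[1.5, 0.1, 0, 0, 0, 0, 45, 1, 0.1, 0, -4, 0, 0, 45, 1, 0.1, 0, -4, 0, 0, 45, 1, 0.1, 0, -4, 0, 0, 45, 1, 0.1, 0, -4, 0, 0, 45])

```text
time: 33.72
eef_pos: [0.5047, 0.1366, 0.0418]
ee_rot: [-2.201, 0.027, 2.212]
contact_force: [-3.2, -0.7, 9.0]
gripper_width: 0.0485
```

```bash
python3 s.py
```

```text
yaw 178.5
tilt [-0.005  0.002 -1.   ] T [-0.08  0.52 -0.13] F [-3.2 -0.7  9. ] [0.5047 0.1366 0.0418] 33.725 q6 1.77
0 [0, 2, 1] [-0.0, 0.3, 0.1]
now [0.5047 0.1366 0.0418] yaw 178.46 F [-3.23 -0.68  9.  ] w 0.0485 t 33.73 q6 1.77
corr tool mm [0.  1.3 2. ]
```

Emit:
arm_command(motion=[0.7, 1, 1, -4, 0, 0, 45, 0.8, 0.1, 0, -4, 0, 0, 45, 0.8, 0.1, 0, -4, 0, 0, 45, 0.8, 0.1, 0, -4, 0, 0, 45, 0.8, 0.1, 0, -4, 0, 0, 45])

```text
time: 34.35
eef_pos: [0.5046, 0.137, 0.0419]
ee_rot: [2.041, 0.347, -2.049]
contact_force: [-2.5, -0.7, 7.3]
gripper_width: 0.0487
```

```bash
python3 s.py
```

```text
yaw -161.1
tilt [-0.005  0.005 -1.   ] T [-0.07  0.46 -0.14] F [-2.5 -0.7  7.3] [0.5046 0.137  0.0419] 34.35 q6 1.41
0 [0, 2, 1] [-0.0, 0.2, 0.4]
now [0.5046 0.137  0.0419] yaw -161.06 F [-2.46 -0.69  7.29] w 0.0487 t 34.35 q6 1.41
corr tool mm [-0.   1.4  2.5]
```

Emit:
arm_command(motion=[0.7, 1.5, 1.5, -4, 0, 0.3, 45, 0.8, 0.2, 0.2, -4, 0, 0, 45, 0.8, 0.2, 0.2, -4, 0, 0, 45, 0.8, 0.2, 0, -4, 0, 0, 45, 0.8, 0.2, 0, -4, 0, 0, 45])

```text
time: 34.98
eef_pos: [0.5047, 0.1373, 0.0419]
ee_rot: [1.826, 0.659, -1.827]
contact_force: [-2.0, 1.1, 6.9]
gripper_width: 0.0486
```

```bash
python3 s.py; python3 cen.py w23 .072
```

```text
yaw -140.7
tilt [-0.002  0.006 -1.   ] T [ 0.14  0.6  -0.14] F [-2.   1.1  6.9] [0.5047 0.1373 0.0419] 34.975 q6 1.06
0 [0, 1, 2] [0.0, -0.1, 0.4]
now [0.5047 0.1373 0.0419] yaw -140.66 F [-1.96  1.06  6.91] w 0.0486 t 34.98 q6 1.06
corr tool mm [-0.   1.   3.3]
disc [318.8859341  291.40658973] [ 273  250   93   83 5979] world [0.5062 0.1369 0.072 ] in tool [-30.1   1.   -1. ]
```

View pics/w23.png

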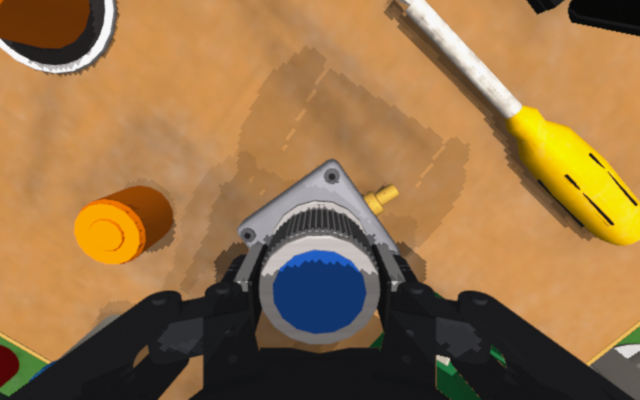

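Run:
```python
from h import *
o=ctrl.get_obs()
a=ray('wrist',(249,235),.018,o)[:2];b=ray('wrist',(331.5,176),.018,o)[:2]
d=b-a; L=np.linalg.norm(d); n=np.array([-d[1],d[0]])/L; m=(a+b)/2
for s in(1,-1):
  q=m+s*n*L/2; print('port est',q,'in tool',rot(o).T@(np.r_[q,.042]-o['eef_pos'])*1000)
print(L)
```

```text
port est [0.51758989 0.18934472] in tool [  0.19921697 -32.0269777  -43.05641677]
port est [0.50360432 0.13453183] in tool [-0.09142012  1.39431324  2.58328637]
0.05656898143497743
```

Emit:
arm_command(motion=[-1, 1, 2, 0, 0, 0.4, 45, 0, 0.5, 2, 0, 0, 0, 45, 0, 0, 1, 0, 0, 0, 45, 0, 0, 0, 0, 0, 0, 45, 0, 0, 0, 0, 0, 0, 45])

```text
time: 35.65
eef_pos: [0.5029, 0.1344, 0.0428]
ee_rot: [1.831, 0.654, -1.818]
contact_force: [0.2, 1.8, -0.0]
gripper_width: 0.049
```

```bash
python3 s.py;python3 cen.py w24 .072
```

```text
yaw -140.6
tilt [ 0.006  0.004 -1.   ] T [ 0.45 -0.09 -0.04] F [ 0.2  1.8 -0. ] [0.5029 0.1344 0.0428] 35.65 q6 1.06
0 [0, 0, -1] [-0.0, -0.4, -0.0]
now [0.5029 0.1344 0.0428] yaw -140.64 F [ 0.2   1.76 -0.03] w 0.049 t 35.65 q6 1.06
corr tool mm [ 0.  -0.   0.1]
disc [318.87188971 291.44401479] [ 273  251   93   82 5948] world [0.5037 0.1338 0.072 ] in tool [-29.2   1.   -0.4]
```

Emit:
arm_command(motion=[1.5, 0, 0.5, 0, 0, 0, 45, 0.8, 0, 0.5, -4, 0, 0, 45, 0.8, 0, 0.5, -4, 0, 0, 45, 0.8, 0, 0.5, -4, 0, 0, 45, 0.8, 0, 0.5, -4, 0, 0, 45])

```text
time: 36.33
eef_pos: [0.5045, 0.1359, 0.0421]
ee_rot: [1.65, 0.867, -1.623]
contact_force: [-0.3, 3.7, 4.8]
gripper_width: 0.0487
```

```bash
python3 s.py;python3 cen.py w25 .072
```

```text
yaw -124.4
tilt [ 0.011  0.01  -1.   ] T [ 0.76  0.1  -0.08] F [-0.3  3.7  4.8] [0.5045 0.1359 0.0421] 36.325 q6 0.77
0 [0, 0, 1] [-0.0, -0.8, -0.2]
now [0.5045 0.1359 0.0421] yaw -124.38 F [-0.26  3.74  4.82] w 0.0487 t 36.33 q6 0.77
corr tool mm [-0.  -0.2  2.3]
disc [318.849815   291.46266398] [ 273  251   93   82 5946] world [0.5052 0.1354 0.072 ] in tool [-29.9   1.   -0.5]
```

Emit:
arm_command(motion=[0.8, 0, 1, -4, -0.4, 0, 45, 0.8, 0, 0.5, -4, -0.4, 0, 45, 0.8, 0, 0.5, -4, 0, 0, 45, 0.8, 0, 0.5, -4, 0, 0, 45, 0.8, 0, 0.5, -4, 0, 0, 45])

```text
time: 37.0
eef_pos: [0.5035, 0.1351, 0.0399]
ee_rot: [1.391, 1.081, -1.384]
contact_force: [-1.1, 4.7, 4.2]
gripper_width: 0.0482
```

```bash
python3 s.py;python3 cen.py w26 .072
```

```text
yaw -104.1
tilt [ 0.004  0.001 -1.   ] T [ 0.79  0.16 -0.13] F [-1.1  4.7  4.2] [0.5035 0.1351 0.0399] 37.0 q6 0.42
0 [0, 1, 0] [-0.0, -0.1, -0.2]
now [0.5035 0.1351 0.0399] yaw -104.07 F [-1.09  4.69  4.19] w 0.0482 t 37.0 q6 0.42
corr tool mm [0.  0.2 1.3]
disc [318.83719758 291.41011425] [ 273  251   93   82 5952] world [0.5045 0.1363 0.072 ] in tool [-32.1   0.9  -1.5]
```

The height fell 2 mm, which could be a keyway catching. I'll press without turning.

Emit:
arm_command(motion=[1.5, 0, 0, 0, 0, 0, 45, 1.5, 0, 0, 0, 0, 0, 45, 1.5, 0, 0, 0, 0, 0, 45, 1.5, 0, 0, 0, 0, 0, 45, 1.5, 0, 0, 0, 0, 0, 45])

```text
time: 37.67
eef_pos: [0.5034, 0.1351, 0.0341]
ee_rot: [1.394, 1.078, -1.389]
contact_force: [-2.1, 2.3, 7.0]
gripper_width: 0.0488
```

```bash
python3 s.py
```

```text
yaw -104.4
tilt [ 0.003  0.    -1.   ] T [0.55 0.37 0.01] F [-2.1  2.3  7. ] [0.5034 0.1351 0.0341] 37.675 q6 0.43
0 [0, 1, 0] [-0.0, -0.1, -0.1]
now [0.5034 0.1351 0.0341] yaw -104.39 F [-2.13  2.34  7.03] w 0.0488 t 37.67 q6 0.43
corr tool mm [0.  0.3 1.2]
```

It dropped to 0.0341 with 7 N of spring force, so the keyways are over the pins. I'll keep pushing to the flange.

Emit:
arm_command(motion=[1.5, 0, 0, 0, 0, 0, 45, 1.5, 0, 0, 0, 0, 0, 45, 1.5, 0, 0, 0, 0, 0, 45, 1.5, 0, 0, 0, 0, 0, 45, 1.5, 0, 0, 0, 0, 0, 45], squeeze=60)

```text
time: 38.3
eef_pos: [0.5034, 0.135, 0.0311]
ee_rot: [1.395, 1.076, -1.397]
contact_force: [-5.1, 1.8, 15.7]
gripper_width: 0.0485
```

```bash
python3 s.py
```

```text
yaw -104.7
tilt [-0.    -0.001 -1.   ] T [0.53 0.84 0.08] F [-5.1  1.8 15.7] [0.5034 0.135  0.0311] 38.3 q6 0.44
0 [0, 1, 0] [-0.0, 0.0, 0.0]
now [0.5034 0.135  0.0311] yaw -104.72 F [-5.07  1.82 15.72] w 0.0485 t 38.3 q6 0.44
corr tool mm [-0.   0.3  1.2]
```

Emit:
arm_command(motion=[1.5, 0, 0, 0, 0, 0, 45, 1.5, 0, 0, 0, 0, 0, 45, 1.5, 0, 0, 0, 0, 0, 45, 1, 0, 0, 0, 0, 0, 45, 1, 0, 0, 0, 0, 0, 45])

```text
time: 38.92
eef_pos: [0.5034, 0.135, 0.0311]
ee_rot: [1.396, 1.074, -1.404]
contact_force: [-2.8, 2.5, 9.7]
gripper_width: 0.0482
```

```bash
python3 s.py; python3 cen.py w27 .060
python3 - <<'E'
from h import *
import time
for i in range(4):
    save('s27',ctrl.snapshot('scene'));o=ctrl.get_obs();print(np.round(o['eef_pos'],4),np.round(o['contact_force'],1))
for c in ('scene','top'):
    im=ctrl.snapshot(c);save(c+'27',im)
    for t in ('collar_mid','cap_mid'):
        for r in ctrl.place_of(c,t)[:3]: print(c,t,round(r['score'],2),np.round(cam2w(c,r['at']),4))
a=cv2.imread('pics/scene27.png')[170:290,280:440];cv2.imwrite('pics/s27c.png',cv2.resize(a,None,fx=4.5,fy=4.5,interpolation=cv2.INTER_CUBIC))
E
```

```text
yaw -105.0
tilt [-0.004 -0.002 -1.   ] T [0.62 0.52 0.02] F [-2.8  2.5  9.7] [0.5034 0.135  0.0311] 38.925 q6 0.44
0 [0, 1, 0] [-0.0, 0.2, 0.2]
now [0.5034 0.135  0.0311] yaw -105.03 F [-2.81  2.48  9.65] w 0.0482 t 38.92 q6 0.44
corr tool mm [-0.   0.3  1.1]
disc [318.83689975 291.48357203] [ 273  251   93   82 5935] world [0.5042 0.1343 0.06  ] in tool [-28.9   0.9   0.5]
[0.5034 0.135  0.0311] [-2.7  2.8 10.3]
[0.5033 0.135  0.0311] [-2.3  3.  11.1]
[0.5034 0.135  0.0312] [-2.9  3.1 10.2]
[0.5034 0.135  0.0311] [-2.4  2.6 10.6]
scene collar_mid 0.57 [0.5039 0.1356 0.0434]
scene cap_mid 0.82 [0.4401 0.2281 0.0201]
top collar_mid 0.5 [0.5016 0.1328 0.0438]
top cap_mid 0.76 [0.4413 0.2248 0.019 ]
top cap_mid 0.56 [0.5139 0.3223 0.0325]
```

View pics/w27.png

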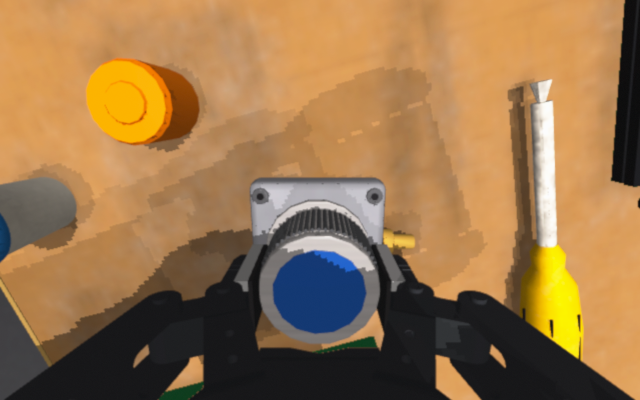

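View pics/s27c.png

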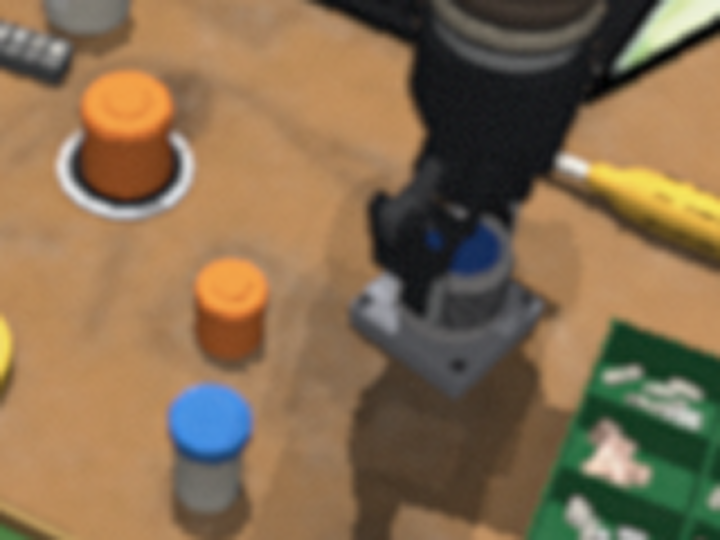

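Emit:
arm_command(motion=[2, 0, 0, 0, 0, 0, 45, 2, 0, 0, 0, 0, 0, 45, 2, 0, 0, 0, 0, 0, 45, 2, 0, 0, 0, 0, 0, 45, 2.5, 0, 0, 0, 0, 0, 45])

```text
time: 40.1
eef_pos: [0.5034, 0.1349, 0.031]
ee_rot: [1.393, 1.075, -1.411]
contact_force: [-7.4, 1.9, 22.7]
gripper_width: 0.0483
```

```bash
python3 - <<'E'
from h import *
for i in range(10):
    im=ctrl.snapshot('wrist');o=ctrl.get_obs();print(np.round(o['eef_pos'],4),np.round(o['contact_force'],1),np.round(o['gripper_width'],4),o['time'])
E
python3 cen.py w28 .060; python3 s.py | head -2
```

```text
[0.5034 0.1349 0.031 ] [-7.6  3.  20.3] 0.0482 40.15
[0.5034 0.1349 0.031 ] [-7.3  1.8 20.3] 0.0489 40.2
[0.5034 0.1349 0.031 ] [-7.7  2.  21.2] 0.0486 40.25
[0.5034 0.1349 0.031 ] [-7.9  2.  21.4] 0.0488 40.3
[0.5034 0.1349 0.031 ] [-7.7  2.2 20.6] 0.0483 40.35
[0.5034 0.1349 0.031 ] [-7.1  2.2 21.3] 0.0487 40.4
[0.5034 0.1349 0.031 ] [-6.8  1.1 20.9] 0.0487 40.45
[0.5034 0.1349 0.031 ] [-7.3  2.2 21.7] 0.0479 40.5
[0.5034 0.1349 0.031 ] [-7.1  2.1 20.8] 0.048 40.55
[0.5034 0.1349 0.031 ] [-6.9  2.6 21.1] 0.0484 40.6
disc [318.75472654 291.60567184] [ 273  251   93   82 5924] world [0.5043 0.1344 0.06  ] in tool [-29.    0.8   0.4]
yaw -105.2
tilt [-0.009 -0.004 -1.   ] T [0.46 0.98 0.1 ] F [-6.9  1.3 20.1] [0.5034 0.1349 0.031 ] 40.65 q6 0.45
```

```bash
python3 -c "
from bench import ctrl; print(ctrl.sign_off())"
```

```text
the job is handed in; nothing more can be done
None
```

I swapped the cap and collar, drove the collar home on the port, and handed the job in at about 40.7 s with the fingers still holding it down.

**Sequence:**
- I parked the larger cap on the clear bench and set the collar on the port's pins.
- I put the cap on the pad and regripped the collar to turn it. A keyway caught on the way back, and I pushed the collar down onto the flange.

**Last checks that passed:**
- **Collar height:** the tool dropped about 11 mm from its height on the pins, against 12 mm expected. Raising the push from about 10 N to 21 N then moved it only 0.1 mm, so it is on a hard stop.
- **Grip:** the collar had not slipped in the fingers. The push held steady at about 21 N and the tool tilt was about 0.01 rad.
- **Collar position:** the blue disc measured at (0.504, 0.134), against a port axis of (0.504, 0.135).
- **Cap:** it looked upright on the pad in the last scene picture. The top camera's network put it at about (0.514, 0.322), against the pad at (0.512, 0.322).
- **Bottle and tub:** I moved nothing near them. The tub looked undisturbed in the last scene picture, which shows only part of the bottle, and I did not re-measure either one.

**What failed or disagreed:**
- The first 138° of turning found no keyway. I was turning about a point about 3.5 mm off the collar's axis, which pulled it off centre, so I regripped and re-centred.
- The network's height for the cap on the pad came out 4–5 mm high (0.0325 m against 0.028 m expected). I put this down to its error, since the picture shows the cap standing flat.
- About 7 N of sideways force remained while pushing down.
- I had no direct plunger reading, so its travel is inferred from the drop and the hard stop.

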